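Hang a draining grid on the two hooks of the drip stand

TASK

Pick up the flat-lying draining grid by its plain bottom rail, lean it on the slanted rest with that bottom rail on the two toe pegs, and let go. Then take it again by its top rail (the longer one, with the ears) and hang that rail over both upturned hooks of the drip stand; make sure that it is down on both hooks before you let go, and leave it hanging against the posts. Do not push the other things on the worktop about.

Things in the scene. Friction and masses are not known exactly. Their poses are not given: they have to be found in the camera images.
- grid: loose steel draining grid, 170 (x) x 180 (y) x 14 mm (z), about 0.2 kg, lying flat at first, bottom rail nearer the robot. Origin: centre of its underside; x from bottom rail to top rail, z out of its upper face. Rails and side bars (centred at y +-85) are square-edged bars 10 mm wide, 14 thick. Thin cross wires at x +-15 mm, short wires between; an open bay 57 mm wide next to each rail
- grid_bottom_mid (a point): middle of the plain bottom rail (180 mm long), on the bar's centre line: grid frame -80, 0, 7 mm
- grid_top_mid (a point): middle of the top rail, on the bar's centre line: grid frame +80, 0, 7 mm. The top rail is 200 mm long and sticks out 10 mm past each side bar (ears, round collars)
- grid_top_left (a point): point on the top rail's centre line that belongs on the left hook: grid frame +80, +62, 7 mm
- grid_top_right (a point): point on the top rail's centre line that belongs on the right hook: grid frame +80, -62, 7 mm
- rest_face: slanted face of the fixed leaning rest (the one without gutter): two posts 12 mm wide at y +-62, leaning back 40 degrees, open between but for a thin rod behind them at x +40 mm. x up the slope, z square off the face (up and to the robot's right), y along the rail. Origin: middle of the bottom rail when the grid rests in place, 90 mm above the worktop. Posts' face at z -7 mm, x -105 to +185. A resting grid has this orientation
- toe_left (a point): left toe peg, where the bottom rail rests: rest_face 0, +62, 0 mm (rail's centre line). The peg, 5 mm radius, has its axis at x -10.5 mm and stands out of the face to z +31 mm; no upturned end
- toe_right (a point): right toe peg, the same: rest_face 0, -62, 0 mm
- hook_face: slanted face of the fixed drip stand: posts as on the rest (40 degrees, y +-62), thin rod behind them at x -65 mm. x up the slope, z square off the face, y along the rail. Origin: middle of the top rail when hung, 140 mm above the worktop. Posts' face at z -7 mm, x -180 to +50. A hung grid has this orientation and leans on the posts. A gutter with a 56 mm high front wall closes round its bottom rail: no room for fingers there
- hook_left (a point): seat of the left upturned hook, where the rail's centre line lies when down on the peg, against the post: hook_face 0, +62, 0 mm. Peg: 4 mm radius, axis at x -9 mm. Tip: parallel to the post up to x +14 mm, its inner side at z +15 mm, then flaring out to the end at x +25, z +28 mm. Gap behind the tip 22 mm for the 14 mm thick rail
- hook_right (a point): seat of the right hook, the same: hook_face 0, -62, 0 mm. The hooks stand in the grid's top bay when it hangs: the grid goes on from the front, square to the face, with the rail above the tips and the cross wire below the pegs (rail at x about +38 mm), then slides down the slope
- dish: small white glass dish, 35 mm across, 24 high; origin under its centre. Bystander
- burs: grey block with upright burs, 28 x 60 x 37 mm; origin under its centre. Bystander
- cast: yellowish dental cast, 56 x 58 x 32 mm; origin under its centre. Bystander
- joint_model: small articulator (plates on a post), 70 x 64 x 67 mm; origin under its centre. Bystander
- tray_small: horseshoe impression tray, 83 x 66 x 14 mm; origin under its centre. Bystander

How it is judged (in metres and radians):
On the way, in this order (a step that is already met when the one before it is completed fails the run):
1. the grid leans on the rest, bottom rail on both toe pegs, let go (x of grid_bottom_mid in the frame of rest_face between -0.008 and 0.008 m and z of grid_bottom_mid in the frame of rest_face between -0.006 and 0.012 m and y of grid_bottom_mid in the frame of rest_face between -0.02 and 0.02 m and x of grid_top_mid in the frame of rest_face above 0.14 m and angle between the x axis of grid and the x axis of rest_face, either way round below 0.1 rad and linear speed of grid below 0.02 m/s and angular speed of grid below 0.1 rad/s and contact force between the fingers and grid below 0.1 N), for 0.3 s.
2. the top rail is down on both hooks while the gripper still holds the grid (x of grid_top_left in the frame of hook_face between -0.006 and 0.006 m and z of grid_top_left in the frame of hook_face between -0.006 and 0.014 m and y of grid_top_left in the frame of hook_face between 0.044 and 0.08 m and x of grid_top_right in the frame of hook_face between -0.006 and 0.006 m and z of grid_top_right in the frame of hook_face between -0.006 and 0.014 m and y of grid_top_right in the frame of hook_face between -0.08 and -0.044 m and angle between the x axis of grid and the x axis of hook_face, either way round below 0.1 rad and contact force between the fingers and grid above 0.5 N), for 0.2 s.
At the end, for the whole second after the job is handed in: The grid hangs on the drip stand, let go and at rest: its top rail is within 6 mm of the seats of both hooks along the slope, behind both hook tips (6 mm below to 14 mm above the seats, square to the face; at most 18 mm sideways), and the grid leans on the posts within 0.1 rad of their slope (x of grid_top_left in the frame of hook_face between -0.006 and 0.006 m and z of grid_top_left in the frame of hook_face between -0.006 and 0.014 m and y of grid_top_left in the frame of hook_face between 0.044 and 0.08 m and x of grid_top_right in the frame of hook_face between -0.006 and 0.006 m and z of grid_top_right in the frame of hook_face between -0.006 and 0.014 m and y of grid_top_right in the frame of hook_face between -0.08 and -0.044 m and angle between the x axis of grid and the x axis of hook_face, either way round below 0.1 rad and linear speed of grid below 0.02 m/s and angular speed of grid below 0.1 rad/s and contact force between the fingers and grid below 0.1 N); the robot touches nothing.
It fails at once if another thing on the worktop is pushed more than 30 mm (distance of any of dish, burs, cast, joint_model, tray_small from where it was at the start of the episode above 0.03 m).
It also fails if it takes over 67 s, if anything falls off the work surface, if the arm or the gripper's body presses on something with over 40 N, if the wrist force passes 120 N, or if a joint passes its speed limit or range.

ROBOT

A 6-joint arm with a two-finger parallel gripper is mounted at the origin on a cart in front of the work surface, level with it; the furniture and walls round the work are solid. World frame = base frame: x ahead of the robot, y to its left, z up, the work surface at z = 0. Lengths are in mm, angles in rad, forces in N, time in s.
With the tool pointing down it reaches from about 275 to 750 mm from the base axis. Payload 10.2 kg.
Tool frame: the origin (TCP) lies at the very end of the fingers, on their centre line; the grasp point (between the pads) lies 19 mm behind it; z points along the fingers, y is the direction in which the jaws open and shut (so a half turn about z gives the same grasp; the last joint's range is limited). The gripper opens to 85 mm and grips with 20 to 120 N. Pads are 22 mm wide; open, the fingers measure 114 mm over their backs; the gripper's body (76 mm by 85 mm) begins 54 mm behind the grasp point. The pads swing forward as they close: fully open they stand 13 mm farther back than shut.
Start: joints at [-1.558, 0.313, 1.498, -0, 1.331, -0.223], TCP at [122.637, -510.481, 231.294] pointing down, gripper open.
Joint ranges: [-2.94, 2.94], [-0.97, 2.17], [0.19, 2.56], [-1.23, 4.37], [0.02, 3.11], [-2.88, 2.88]. Speed limits (rad/s): [2.39, 2.39, 3.01, 3.14, 3.14, 3.14].

INTERFACE

Orientations are given as a unit quaternion [w, x, y, z].
In Python, from rig import sensors, imaging, ctrl gives the robot as it stands.
- The arm moves only by the shell command python3 -m creep 'ROWS' [FORCE]. ROWS is JSON, a list of rows, each an object with "grip": the finger opening in mm, from 0 to 85.4; "linear": the shift along the tool's x, y, z in mm, a list of three; "rot": the turn, a rotation vector about the tool's x, y, z in rad, a list of three. A call has 1 to 12 rows; each row shifts and turns the commanded pose from where the row before left it, along the tool's axes as they then stand; what a row does not reach is not made up. A row lasts 1/12 s, in which the tool goes at most 41.7 mm and 7.16 degrees, less where a joint would pass 70% of its speed; a pose out of reach is approached as far as the arm can. A call with a gripper value outside its range is refused whole. The fingers move at their own pace and stop on an object; FORCE is the grip in N (left out, the last holds). Time passes only in rows, so rows that do not move let the fingers close. It gives the time, the measured TCP pose, the force and the opening at its end, in the units of the state.
- sensors.sense(): the state, without advancing time (a new reading comes with each control period).
- imaging.capture(name): name is "scene" or "top"; returns (picture, depth): 384x512x3 uint8, red, green, blue; 384x512 float32, mm along the optical axis (not along the pixel's ray), 0 where there is no reading.
- imaging.camera_params(name): a dict with "intrinsics" (3x3 intrinsics, pixels), "k1" (the pictures are not rectified: a ray, as slopes to the right and down, at radius r is drawn at 1 + k1 r^2 times it, then the intrinsics apply), "R" (3x3) and "t" (3): a world point X has camera coordinates R X + t. Camera axes: x right, y down, z forward; pixel columns grow to the right and rows downward; lengths in mm; the calibration is good to about 2 mm. A picture is of the moment at which its call begins. camera_params takes no time and is no camera call.
- ctrl.finish_job(): hands the job in, once; it reports no verdict.
The state is a dict: "time_s": time; "joints": joint angles; "dq": joint speeds; "tau": joint torques, N m; "eef_pos": TCP position; "ee_rot": TCP orientation; "force": force on the tool from outside, world axes, zero at the start; "wrist_torque": the same for the moment, N m; "grip_width": opening from 0.0 (shut) to 1.0 (fully open).
Only numpy, scipy, OpenCV 4.12 (cv2) and the standard library are available. Lean on these libraries where they do the work, as an engineer would, in place of code of your own. Each camera call takes 0.05 s, during which the arm holds its last target.

## Working session

There is one attempt and no reset: what is moved stays moved. The work goes in short steps, Python scripts to look and compute and a shell command to move; the robot and the scene stay as the last step left them, time stands still between calls to the robot, and variables do not carry over. Pictures are saved under pics/ and viewed, and the job is handed in when it is done.

```bash
ls; mkdir -p pics; python3 - <<'E'
from rig import sensors, imaging
import cv2, numpy as np
print(sensors.sense())
for n in ("scene","top"):
    p,d=imaging.capture(n); cv2.imwrite(f"pics/{n}0.png",p[:,:,::-1]); np.savez(f"{n}0.npz",p=p,d=d)
    print(n,imaging.camera_params(n))
E
```

```text
pics
{'time_s': 0.0, 'joints': array([-1.55841044e+00,  3.13457722e-01,  1.49844867e+00, -1.33038584e-05,
        1.33098637e+00, -2.23370127e-01]), 'dq': array([-8.50637452e-05,  3.75984713e-04,  1.67290282e-04,  2.70674536e-04,
        9.47369673e-04,  2.95761007e-03]), 'tau': array([ 1.58104260e-03, -4.12262678e+01, -2.59743440e+01, -1.03748957e-04,
        4.09666260e-03, -1.20084738e-05]), 'eef_pos': array([ 122.62537948, -510.21239071,  230.72675889]), 'ee_rot': array([-6.47123528e-04,  9.93060033e-01,  1.17606756e-01,  6.20241413e-05]), 'force': array([-0.42452766,  0.73847927, -0.39250646]), 'wrist_torque': array([ 0.03151463, -0.03384225, -0.00258361]), 'grip_width': 1.0045777927488129}
scene {'intrinsics': array([[438.80667837,   0.        , 258.78661623],
       [  0.        , 438.80667837, 191.17555332],
       [  0.        ,   0.        ,   1.        ]]), 'k1': -0.14501312542142905, 'R': array([[ 0.6191951 , -0.78507598, -0.01591007],
       [-0.51959606, -0.3944496 , -0.75791124],
       [ 0.58874219,  0.47756174, -0.65216364]]), 't': array([-326.46226389,  356.5279273 , 1227.63913702])}
top {'intrinsics': array([[484.63581299,   0.        , 256.32466286],
       [  0.        , 484.63581299, 188.61297891],
       [  0.        ,   0.        ,   1.        ]]), 'k1': -0.04223592078705772, 'R': array([[ 7.70078261e-02, -9.97030479e-01, -1.34545468e-04],
       [-9.76840207e-01, -7.54213652e-02, -2.00236929e-01],
       [ 1.99632174e-01,  1.55512400e-02, -9.79747495e-01]]), 't': array([ -31.98141733,  565.71958699, 1306.85778378])}
```

View pics/scene0.png

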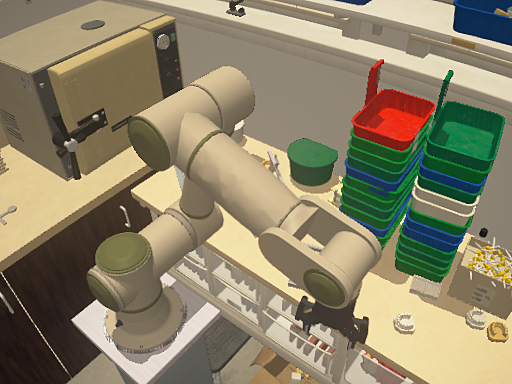

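View pics/top0.png

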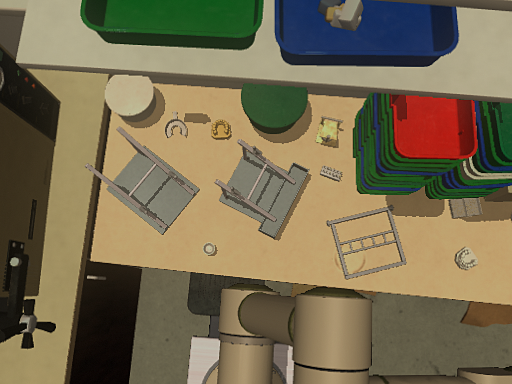

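```bash
cat > h.py <<'E'
import numpy as np, cv2
from rig import imaging
def P(n):
    c=imaging.camera_params(n); return np.array(c["intrinsics"]),c["k1"],np.array(c["R"]),np.array(c["t"])
def proj(n,X):
    K,k,R,t=P(n); c=np.atleast_2d(X)@R.T+t; s=c[:,:2]/c[:,2:]; s=s*(1+k*(s**2).sum(1,keepdims=True))
    return s@K[:2,:2].T+K[:2,2]
def slopes(n,uv):
    K,k,R,t=P(n); s0=(np.atleast_2d(uv)-K[:2,2])/K[0,0]; s=s0.copy()
    for _ in range(20): s=s0/(1+k*(s**2).sum(1,keepdims=True))
    return s
def plane(n,uv,z):
    K,k,R,t=P(n); s=slopes(n,uv); d=np.c_[s,np.ones(len(s))]@R; o=-R.T@t
    return o+d*((z-o[2])/d[:,2])[:,None]
def cloud(n,D):
    K,k,R,t=P(n); h,w=D.shape; v,u=np.mgrid[:h,:w]; s=slopes(n,np.c_[u.ravel(),v.ravel()].astype(float))
    c=np.c_[s,np.ones(len(s))]*D.reshape(-1,1); return ((c-t)@R).reshape(h,w,3)
E
python3 - <<'E'
import cv2,numpy as np
from h import *
z=np.load("top0.npz");p=z["p"][:,:,::-1]
cv2.imwrite("pics/z1.png",cv2.resize(p[110:260,75:325],None,fx=3.2,fy=3.2,interpolation=cv2.INTER_CUBIC))
cv2.imwrite("pics/z2.png",cv2.resize(p[190:290,310:490],None,fx=4.4,fy=4.4,interpolation=cv2.INTER_CUBIC))
C=cloud("top",z["d"])
hm=C[...,2]
cv2.imwrite("pics/hm.png",cv2.resize(np.clip(hm[110:260,75:325],0,255).astype(np.uint8),None,fx=3.2,fy=3.2,interpolation=cv2.INTER_NEAREST))
print(np.percentile(hm[200:260,100:400],[5,50,95]))
E
```

```text
[-4.4580426   0.95524143 14.29336786]
```

View pics/z1.png

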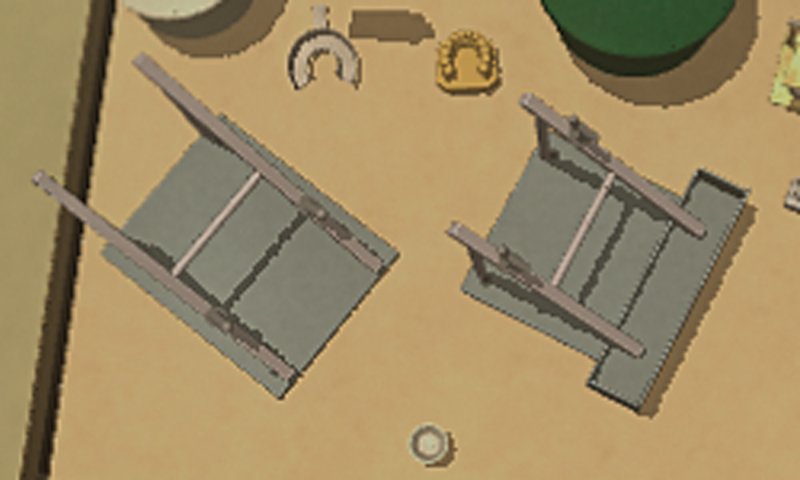

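View pics/z2.png

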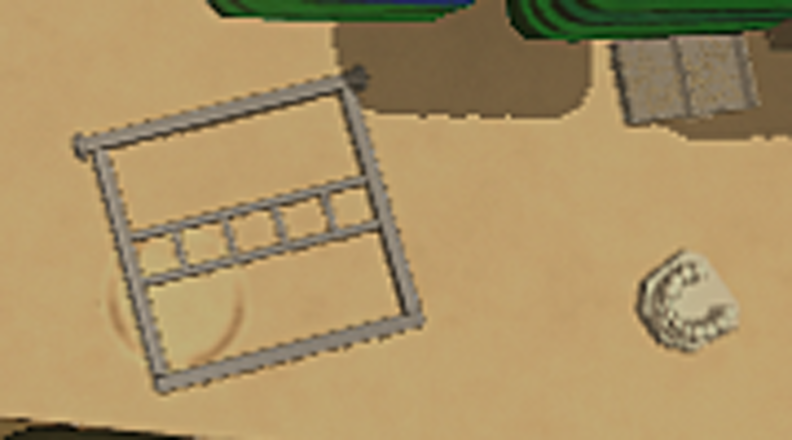

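View pics/hm.png

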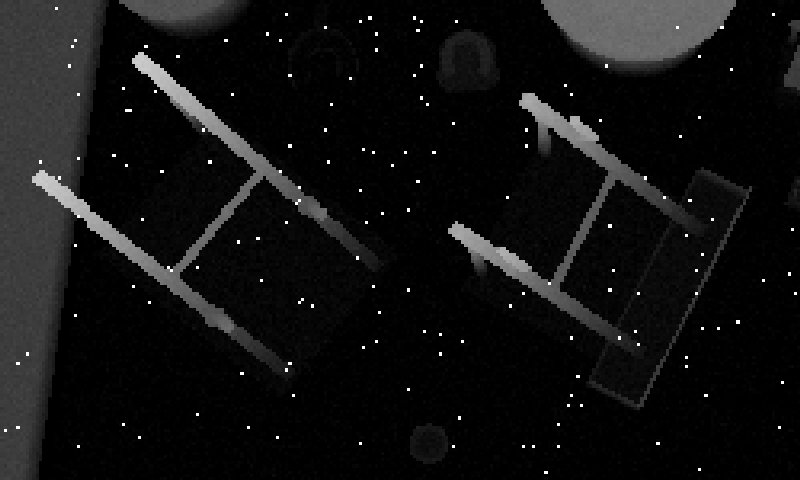

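```bash
cat > fit.py <<'E'
import cv2,numpy as np
from h import *
z=np.load("top0.npz"); C=cloud("top",z["d"]); ok=z["d"]>0
def seg(a,b):  # zoom-picture pixel -> top pixels
    return np.array(a)/3.2+[75,110]-.5+.5/3.2, np.array(b)/3.2+[75,110]-.5+.5/3.2
def fit(posts,org_h,name):
    V,U=np.mgrid[:384,:512]; pts=[]
    for a,b in posts:
        a,b=seg(a,b); d=(b-a); L=np.linalg.norm(d); d/=L
        s=(U-a[0])*d[0]+(V-a[1])*d[1]; e=np.abs(-(U-a[0])*d[1]+(V-a[1])*d[0])
        m=(s>3)&(s<L-3)&(e<2.6)&ok&(C[...,2]>14)&(C[...,2]<260); pts.append(C[m])
    # joint plane, trimmed
    A=np.vstack(pts); 
    for _ in range(15):
        c=A.mean(0); n=np.linalg.svd(A-c)[2][2]; n*=np.sign(n[2]); r=(A-c)@n; k=np.abs(r-np.median(r))<max(1.5,2*np.std(r)); 
        A=A[k]
    print(name,"n",n,"tilt",np.degrees(np.arccos(n[2])),"std",r.std(),len(A))
    cs=[];ds=[]
    for p in pts:
        p=p[np.abs((p-c)@n)<3]
        for _ in range(5):
            m=p.mean(0); d=np.linalg.svd(p-m)[2][0]; d*=np.sign(d[2]); q=p-m; q=q-np.outer(q@d,d); p=p[np.linalg.norm(q,axis=1)<8]
        cs.append(m);ds.append(d); print(" post c",m,"d",d,"el",np.degrees(np.arcsin(d[2])),len(p))
    d=ds[0]+ds[1]; hz=np.array([d[0],d[1],0]); hz/=np.linalg.norm(hz)
    hn=-np.array([n[0],n[1],0]);hn/=np.linalg.norm(hn)
    print(" yaw posts",[np.degrees(np.arctan2(q[1],q[0])) for q in ds],"yaw plane",np.degrees(np.arctan2(hn[1],hn[0])))
    a=np.radians(50); X=hz*np.cos(a)+np.array([0,0,np.sin(a)]); Y=np.cross([0,0,1],hz); Z=np.cross(X,Y)
    off=np.mean([(m@Z) for m in cs])+7; yy=[m@Y for m in cs]; print(" gap",yy[1]-yy[0])
    y0=np.mean(yy)
    x0=(org_h-Z[2]*off)/X[2]
    O=x0*X+y0*Y+off*Z; R=np.c_[X,Y,Z]
    print(" O",O,"\n",R)
    return O,R,A
Or,Rr,_=fit([((138,60),(375,265)),((40,178),(285,372))],90,"rest")
Oh,Rh,_=fit([((527,100),(700,232)),((455,230),(638,350))],140,"hook")
np.savez("frames.npz",Or=Or,Rr=Rr,Oh=Oh,Rh=Rh)
im=z["p"][:,:,::-1].copy(); im=cv2.resize(im,None,fx=4,fy=4,interpolation=cv2.INTER_CUBIC)
def dot(X,c):
    for u in proj("top",X): cv2.circle(im,tuple(int(round(v)) for v in (u*4+1.5)),3,c,-1)
for O,R,xs in ((Or,Rr,(-105,185)),(Oh,Rh,(-180,50))):
    dot(np.array([[x,y,-7] for x in xs for y in (-62,62)])@R.T+O,(0,0,255))
    dot(np.array([[0,y,0] for y in (-62,62)])@R.T+O,(0,255,0))
dot(np.array([[-10.5,y,31] for y in (-62,62)])@Rr.T+Or,(255,0,0))
dot(np.array([[25,y,28] for y in (-62,62)])@Rh.T+Oh,(255,0,0))
cv2.imwrite("pics/ov.png",im[440:1040,320:1120])
E
python3 fit.py
```

```text
rest n [-0.35371304 -0.53724531  0.76567262] tilt 40.033131708029956 std 2.2210266088321076 705
 post c [613.25529901 294.28992152 118.75765395] d [0.42191248 0.63998256 0.64219326] el 39.955560700149114 272
 post c [511.28309436 364.39133372 120.98577033] d [0.42367676 0.63761566 0.64338502] el 40.04469730945491 280
 yaw posts [np.float64(56.60488371796891), np.float64(56.397136765951345)] yaw plane 56.63978253309685
 gap 123.72469688199695
 O [543.39172573 300.81871416  90.        ] 
 [[ 0.35476817 -0.83389621 -0.42279624]
 [ 0.53601815  0.5519213  -0.63880156]
 [ 0.76604444  0.          0.64278761]]
hook n [-0.24961205 -0.59436452  0.76447671] tilt 40.139539615015956 std 1.6915100077928762 433
 post c [637.02220658 -12.37118236  96.25896364] d [0.2975031  0.7047333  0.64408297] el 40.096954692277315 204
 post c [522.85089842  35.3560107   96.11139764] d [0.29180662 0.70785836 0.64326156] el 40.035458016901224 201
 yaw posts [np.float64(67.11296458150497), np.float64(67.59664763746767)] yaw plane 67.21931909180375
 gap 123.74556387500837
 O [590.57360269  36.98971707 140.        ] 
 [[ 0.24748715 -0.92290754 -0.2949437 ]
 [ 0.59323353  0.38502166 -0.70698819]
 [ 0.76604444  0.          0.64278761]]
```

View pics/ov.png

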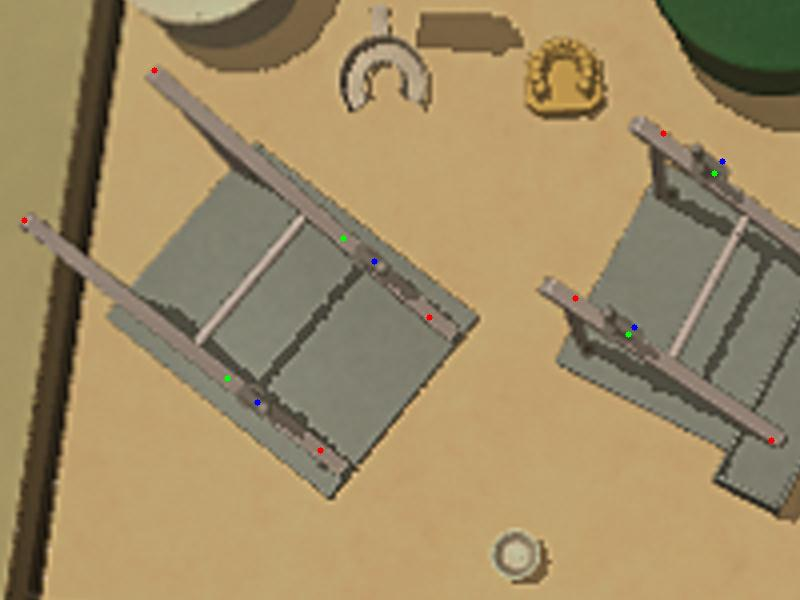

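```bash
sed -i 's/radians(50)/radians(40)/' fit.py; python3 fit.py | grep -A4 -E " O|gap"
```

```text
gap 123.72469688199695
 O [536.6104932  290.57297055  90.        ] 
 [[ 0.42279624 -0.83389621 -0.35476817]
 [ 0.63880156  0.5519213  -0.53601815]
 [ 0.64278761  0.          0.76604444]]
hook n [-0.24961205 -0.59436452  0.76447671] tilt 40.139539615015956 std 1.6915100077928762 433
--
 gap 123.74556387500837
 O [595.8481121   49.63286172 140.        ] 
 [[ 0.2949437  -0.92290754 -0.24748715]
 [ 0.70698819  0.38502166 -0.59323353]
 [ 0.64278761  0.          0.76604444]]
```

View pics/ov.png

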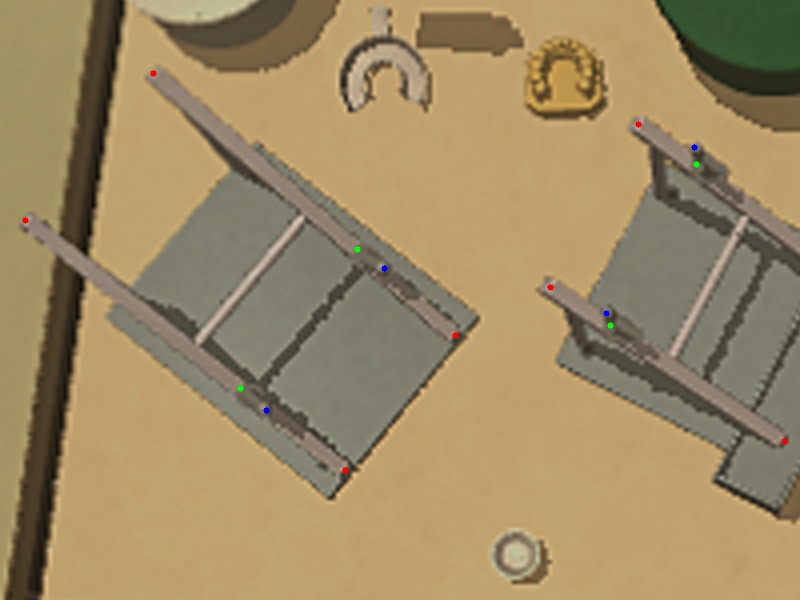

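```bash
python3 - <<'E'
import cv2,numpy as np
from h import *
z=np.load("top0.npz"); C=cloud("top",z["d"]); hsv=cv2.cvtColor(z["p"],cv2.COLOR_RGB2HSV)
m=np.zeros((384,512),np.uint8); m[200:282,322:410]=1
print(hsv[210:280:14,325:408:10,1])
m&=((hsv[...,1]<70)|((hsv[...,2]<75))).astype(np.uint8)
m&=(C[...,2]>4).astype(np.uint8)
n,l,s,_=cv2.connectedComponentsWithStats(m,connectivity=8); k=1+np.argmax(s[1:,4]); m=(l==k)
v,u=np.nonzero(m); W=plane("top",np.c_[u,v].astype(float),12)[:,:2]
r=cv2.minAreaRect(W.astype(np.float32)); print(len(u),r); print(cv2.boxPoints(r))
im=cv2.resize((m*255).astype(np.uint8)[190:290,310:420],None,fx=5,fy=5,interpolation=0);cv2.imwrite("pics/gm.png",im)
# line fits of bars in local frame
for name in ("bystanders",):
    for (a,b) in (((210,249),14),((467,259),16)): print(plane("top",np.array([a],float),b))
th=np.radians(r[2]); 
E
```

```text
[[109 109 108 108 110  46  43 118 115]
 [108 118 112 110 110 110 109  88 107]
 [111  45 108 120  76 111  61  95 111]
 [108 108  78 117 104 108 108 110 112]
 [105 104  52  97 105 113  38  65 108]]
1035 ((446.1299133300781, -315.99969482421875), (171.26417541503906, 197.3689727783203), 18.56463623046875)
[[ 333.53506 -249.71332]
 [ 396.37228 -436.8122 ]
 [ 558.72473 -382.28607]
 [ 495.88754 -195.1872 ]]
[[390.88902788 129.90011822  14.        ]]
[[ 417.39136075 -600.48526127   16.        ]]
```

View pics/gm.png

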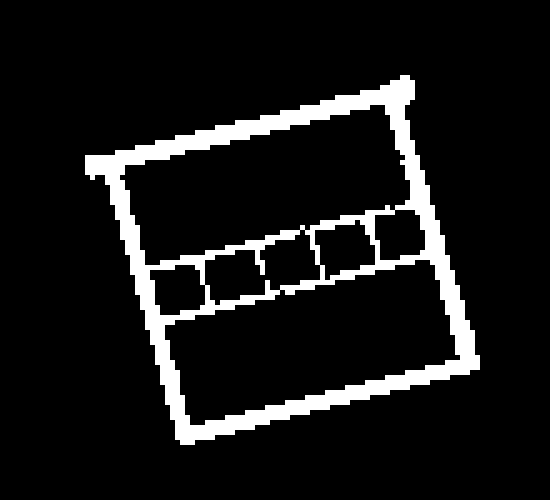

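```bash
python3 - <<'E'
import numpy as np
from h import *
G={}
for n in ("top",):
    z=np.load(n+"0.npz"); C=cloud(n,z["d"]).reshape(-1,3)[z["d"].ravel()>0]
    H=np.full((14,28),-999.)
    for x,y,h in C:
        i=int((x-200)//50); j=int((y+700)//50)
        if 0<=i<14 and 0<=j<28: G.setdefault((i,j),[]).append(h)
for k,v in G.items(): H[k]=np.percentile(v,97)
print("cols y:",[int(-700+50*j) for j in range(27,-1,-1)])
for i in range(13,-1,-1): print(200+50*i,[int(H[i,j]) for j in range(27,-1,-1)])
E
```

```text
cols y: [650, 600, 550, 500, 450, 400, 350, 300, 250, 200, 150, 100, 50, 0, -50, -100, -150, -200, -250, -300, -350, -400, -450, -500, -550, -600, -650, -700]
850 [331, 343, 65, 66, 85, 87, 88, 44, 34, 36, 37, 37, 109, 114, 114, 114, 107, 36, 35, 37, 14, -999, -999, -999, -999, -999, -999, -999]
800 [66, 65, 66, 551, 550, 89, 90, 87, 5, 6, 6, 5, 112, 114, 115, 114, 112, 5, 5, 210, -999, -999, -999, -999, -999, -999, -999, -999]
750 [-999, 66, 419, 551, 550, 88, 88, 85, 12, 7, 17, 33, 110, 114, 114, 112, 107, 64, 62, 313, -999, -999, -999, -999, -999, -999, -999, -999]
700 [-999, 64, 424, 66, 65, 80, 78, 6, 11, 742, 743, 744, 744, 744, 744, 744, 744, 744, 766, 740, 741, 741, 453, 445, 425, -999, -999, -999]
650 [-999, 62, 416, 65, 64, 6, 741, 742, 799, 764, 744, 744, 744, 800, 800, 796, 802, 744, 797, 799, 741, 741, 454, 486, 426, -999, -999, -999]
600 [-999, 62, 417, 66, 64, 7, 741, 742, 799, 801, 800, 801, 800, 800, 800, 800, 800, 800, 800, 742, 741, 741, 454, 480, 425, 350, 247, 135]
550 [-999, 58, 411, 65, 64, 201, 741, 741, 741, 741, 741, 741, 741, 741, 741, 741, 954, 961, 966, 7
[... 217 characters left out ...]
 5, 7, 43, 56, 5, 5, 16, 9, 12, 16, 10, 5, 4, 4, 4, 5]
400 [-999, -999, 374, 241, 64, 6, 5, 6, 24, 5, 5, 22, 5, 5, 38, 6, 5, 6, 15, 13, 12, 10, 16, 5, 5, 31, 32, 5]
350 [-999, -999, 361, 358, 64, 5, 5, 5, 6, 5, 5, 22, 5, 5, 5, 4, 4, 6, 15, 15, 16, 16, 15, 5, 4, 26, 15, 4]
300 [-999, -999, 322, 349, 63, 4, 5, 4, 5, 5, 6, 5, 6, 224, 228, 6, 650, 8, 5, 14, 5, 5, 4, 5, 5, 5, 4, 4]
250 [-999, -999, 65, 338, 62, -841, -836, -838, -580, -576, -577, -578, 254, 329, 488, 668, 679, 675, -622, -999, -999, -999, -999, -663, -836, -836, -838, 0]
200 [-999, 185, 65, 324, 305, -837, -837, -837, -581, -577, -578, -577, 254, 349, 502, 669, 680, 676, -999, -999, -999, -999, -999, -999, -836, -839, -839, -837]
```

```bash
cat >> h.py <<'E'
from scipy.spatial.transform import Rotation as Ro
def tool():
    from rig import sensors
    s=sensors.sense(); q=s["ee_rot"]; R=Ro.from_quat([q[1],q[2],q[3],q[0]]).as_matrix()
    return np.array(s["eef_pos"]),R,s
def need(Rt,Pt):
    p,R,s=tool(); rv=Ro.from_matrix(R.T@Rt).as_rotvec(); dp=np.array(Pt)-p
    print("t %.2f"%s["time_s"],"pos",p.round(1),"J",np.round(s["joints"],2),"F",np.round(s["force"],1),"T",np.round(s["wrist_torque"],1),"g %.3f"%s["grip_width"])
    print("rot(tool)",rv.round(4),"|deg|",np.degrees(np.linalg.norm(rv)).round(2)); print("lin(tool now)",(R.T@dp).round(1)," lin(tool at target)",(Rt.T@dp).round(1))
F=lambda:np.load("frames.npz")
def Rdown(yaw):  # tool y along yaw, z down
    y=np.array([np.cos(yaw),np.sin(yaw),0]); zz=np.array([0,0,-1.]); return np.c_[np.cross(y,zz),y,zz]
def Rface(Rf): return np.c_[-Rf[:,1],Rf[:,0],-Rf[:,2]] @ np.diag([-1,1,1]) if np.linalg.det(np.c_[-Rf[:,1],Rf[:,0],-Rf[:,2]])<0 else np.c_[-Rf[:,1],Rf[:,0],-Rf[:,2]]
E
python3 -m creep '[{"grip":44,"linear":[0,0,0],"rot":[0,0,-0.1185]},{"grip":44,"linear":[0,0,0],"rot":[0,0,-0.1185]},{"grip":44,"linear":[0,0,0],"rot":[0,0,-0.1185]},{"grip":44,"linear":[0,0,0],"rot":[0,0,-0.1185]},{"grip":44,"linear":[0,0,0],"rot":[0,0,-0.1185]},{"grip":44,"linear":[0,0,0],"rot":[0,0,-0.1185]},{"grip":44,"linear":[0,0,0],"rot":[0,0,-0.1185]},{"grip":44,"linear":[0,0,0],"rot":[0,0,-0.1185]},{"grip":44,"linear":[0,0,0],"rot":[0,0,-0.1185]},{"grip":44,"linear":[0,0,0],"rot":[0,0,-0.1185]},{"grip":44,"linear":[0,0,0],"rot":[0,0,-0.1185]},{"grip":44,"linear":[0,0,0],"rot":[0,0,-0.1185]}]' 60
python3 -c "
from h import *
need(Rdown(np.radians(18.56)),[370.3,-341.5,120])
print(Rface(F()['Rr']),np.linalg.det(Rface(F()['Rr'])))"
```

```text
time_s: 1.1
eef_pos: [122.7, -510.3, 231.0]
ee_rot: [-0.0, 0.674, 0.739, 0.0]
force: [0.4, -0.4, -0.0]
grip_width: 0.517
t 1.10 pos [ 122.7 -510.3  231. ] J [-1.56  0.31  1.5  -0.    1.33 -1.65] F [ 0.4 -0.4 -0. ] T [ 0.   0.  -0.1] g 0.517
rot(tool) [ 1.00e-04 -8.00e-04 -2.31e-01] |deg| 13.24
lin(tool now) [145.  262.2 111.1]  lin(tool at target) [ 81.2 288.5 111. ]
[[-0.83389621  0.42279624  0.35476817]
 [ 0.5519213   0.63880156  0.53601815]
 [ 0.          0.64278761 -0.76604444]] 0.9999999999999999
```

```bash

python3 -m creep '[{"grip":44,"linear":[0,0,0],"rot":[0,0,-0.1155]},{"grip":44,"linear":[0,0,0],"rot":[0,0,-0.1155]},{"grip":44,"linear":[8.1,28.8,8],"rot":[0,0,0]},{"grip":44,"linear":[8.1,28.8,8],"rot":[0,0,0]},{"grip":44,"linear":[8.1,28.8,8],"rot":[0,0,0]},{"grip":44,"linear":[8.1,28.8,8],"rot":[0,0,0]},{"grip":44,"linear":[8.1,28.8,8],"rot":[0,0,0]},{"grip":44,"linear":[8.1,28.8,8],"rot":[0,0,0]},{"grip":44,"linear":[8.1,28.8,8],"rot":[0,0,0]},{"grip":44,"linear":[8.1,28.8,8],"rot":[0,0,0]},{"grip":44,"linear":[8.1,28.8,8],"rot":[0,0,0]},{"grip":44,"linear":[8.1,28.8,8],"rot":[0,0,0]}]'
python3 - <<'E'
from h import *
need(Rdown(np.radians(18.56)),[370.3,-341.5,3])
for n in ("scene","top"):
    p,d=imaging.capture(n); cv2.imwrite(f"pics/{n}1.png",p[:,:,::-1])
p=cv2.imread("pics/top1.png"); cv2.imwrite("pics/z3.png",cv2.resize(p[180:330,300:500],None,fx=4,fy=4,interpolation=cv2.INTER_CUBIC))
E
```

```text
time_s: 2.1
eef_pos: [371.9, -342.3, 150.7]
ee_rot: [-0.0, 0.586, 0.81, 0.0]
force: [-0.1, 0.0, -0.0]
grip_width: 0.519
t 2.10 pos [ 371.9 -342.3  150.7] J [-0.98  0.35  1.67  0.    1.12 -1.29] F [-0.1  0.  -0. ] T [ 0.  -0.  -0.1] g 0.519
rot(tool) [-0.0001 -0.0005 -0.006 ] |deg| 0.34
lin(tool now) [  1.2  -1.2 147.7]  lin(tool at target) [  1.3  -1.2 147.7]
```

View pics/scene1.png

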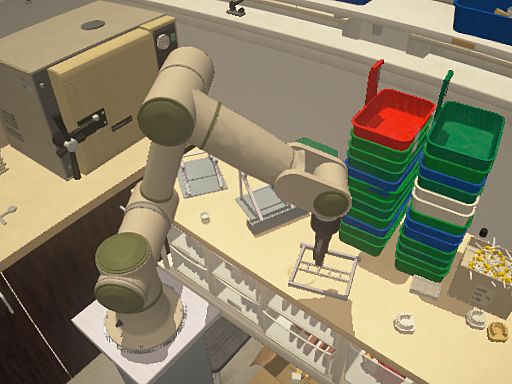

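View pics/z3.png

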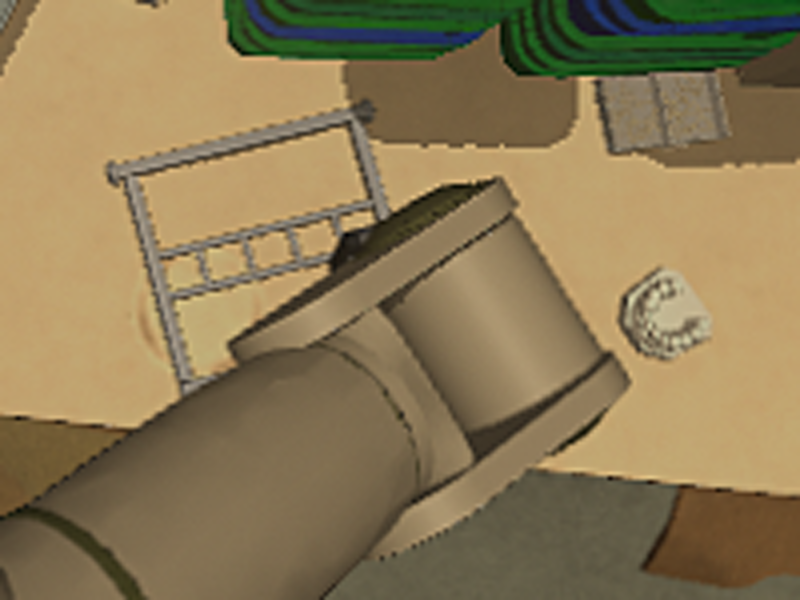

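```bash
python3 - <<'E'
from h import *
im=cv2.resize(cv2.imread("pics/scene1.png"),None,fx=4,fy=4,interpolation=cv2.INTER_CUBIC)
f=F(); y=np.radians(18.56)
Rg=np.array([[np.cos(y),-np.sin(y),0],[np.sin(y),np.cos(y),0],[0,0,1]]); Og=np.array([446.1,-316,0])
def dot(X,O,R,c):
    for u in proj("scene",np.array(X,float)@R.T+O): cv2.circle(im,tuple(int(round(v)) for v in (u*4+1.5)),3,c,-1)
dot([[-85,-90,14],[-85,90,14],[-75,80,14],[-75,-80,14],[85,100,14],[85,-100,14]],Og,Rg,(0,0,255))
dot([[x,s*62,-7] for x in(-105,185) for s in (1,-1)],f["Or"],f["Rr"],(0,0,255))
dot([[x,s*62,-7] for x in(-180,50) for s in (1,-1)],f["Oh"],f["Rh"],(0,0,255))
dot([[-10.5,s*62,31] for s in (1,-1)],f["Or"],f["Rr"],(255,0,0))
dot([[25,s*62,28] for s in (1,-1)],f["Oh"],f["Rh"],(255,0,0))
cv2.imwrite("pics/s1z.png",im[560:1220,640:1440][60:])
E
```

```text
(no output)
```

View pics/s1z.png

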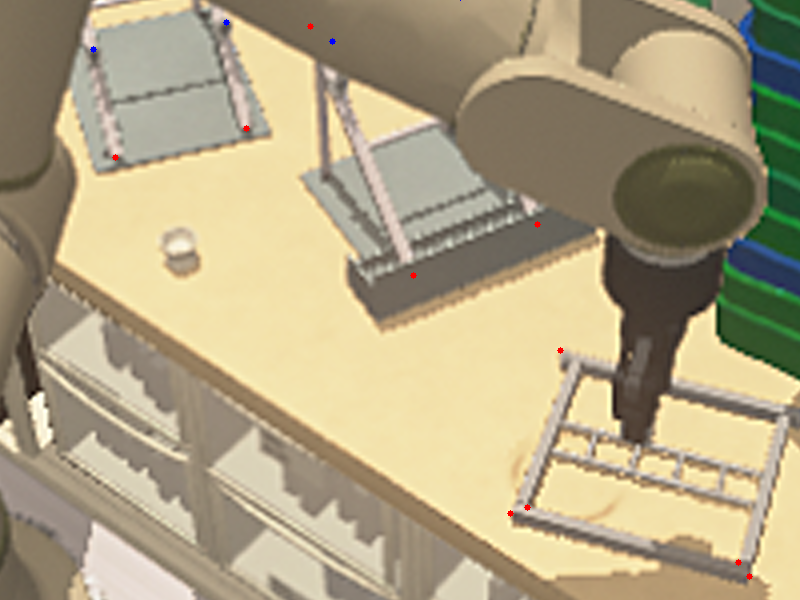

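```bash

python3 -m creep '[{"grip":44,"linear":[0.7,-0.6,20],"rot":[0,0,-0.006]},{"grip":44,"linear":[0.6,-0.6,25],"rot":[0,0,0]},{"grip":44,"linear":[0,0,25],"rot":[0,0,0]},{"grip":44,"linear":[0,0,25],"rot":[0,0,0]},{"grip":44,"linear":[0,0,20],"rot":[0,0,0]},{"grip":44,"linear":[0,0,15],"rot":[0,0,0]},{"grip":44,"linear":[0,0,10],"rot":[0,0,0]},{"grip":44,"linear":[0,0,5],"rot":[0,0,0]},{"grip":44,"linear":[0,0,0],"rot":[0,0,0]},{"grip":44,"linear":[0,0,0],"rot":[0,0,0]}]'
python3 -c "
from h import *
need(Rdown(np.radians(18.56)),[370.3,-341.5,2.5])"
```

```text
time_s: 3.03
eef_pos: [369.4, -343.1, 6.9]
ee_rot: [0.0, 0.584, 0.812, -0.0]
force: [0.1, -0.0, 0.0]
grip_width: 0.516
t 3.03 pos [ 369.4 -343.1    6.9] J [-0.98  0.57  1.79 -0.    0.78 -1.31] F [ 0.1 -0.   0. ] T [0. 0. 0.] g 0.516
rot(tool) [ 0.0002  0.0008 -0.0001] |deg| 0.05
lin(tool now) [1.2 1.3 4.4]  lin(tool at target) [1.2 1.3 4.4]
```

```bash

python3 -m creep '[{"grip":44,"linear":[1.2,1.3,4],"rot":[0,0,0]},{"grip":44,"linear":[0,0,0],"rot":[0,0,0]},{"grip":0,"linear":[0,0,0],"rot":[0,0,0]},{"grip":0,"linear":[0,0,0],"rot":[0,0,0]},{"grip":0,"linear":[0,0,0],"rot":[0,0,0]},{"grip":0,"linear":[0,0,0],"rot":[0,0,0]},{"grip":0,"linear":[0,0,0],"rot":[0,0,0]},{"grip":0,"linear":[0,0,0],"rot":[0,0,0]}]' 70
python3 -c "
from h import *
need(Rdown(np.radians(18.56)),[370.3,-341.5,2.5])"
```

```text
time_s: 3.7
eef_pos: [370.3, -341.3, 2.8]
ee_rot: [0.0, 0.584, 0.812, -0.0]
force: [-1.5, 1.3, 5.7]
grip_width: 0.096
t 3.70 pos [ 370.3 -341.3    2.8] J [-0.98  0.58  1.79 -0.    0.77 -1.3 ] F [-1.5  1.3  5.7] T [ 0.2  0.2 -0.1] g 0.096
rot(tool) [ 0.0002  0.0007 -0.0001] |deg| 0.04
lin(tool now) [-0.2 -0.1  0.3]  lin(tool at target) [-0.2 -0.1  0.3]
```

```bash

python3 -m creep '[{"grip":0,"linear":[0,0,-2],"rot":[0,0,0]},{"grip":0,"linear":[0,0,-5],"rot":[0,0,0]},{"grip":0,"linear":[0,0,-10],"rot":[0,0,0]},{"grip":0,"linear":[0,0,-15],"rot":[0,0,0]},{"grip":0,"linear":[0,0,-20],"rot":[0,0,0]},{"grip":0,"linear":[0,0,-25],"rot":[0,0,0]},{"grip":0,"linear":[0,0,-25],"rot":[0,0,0]},{"grip":0,"linear":[0,0,-25],"rot":[0,0,0]},{"grip":0,"linear":[0,0,-25],"rot":[0,0,0]},{"grip":0,"linear":[0,0,-15],"rot":[0,0,0]},{"grip":0,"linear":[0,0,-10],"rot":[0,0,0]},{"grip":0,"linear":[0,0,0],"rot":[0,0,0]}]'
python3 - <<'E'
from h import *
need(Rdown(np.radians(18.56)),[370.3,-341.5,3])
for n in ("scene","top"):
    p,d=imaging.capture(n); cv2.imwrite(f"pics/{n}2.png",p[:,:,::-1]); np.savez(f"{n}2.npz",p=p,d=d)
p=cv2.imread("pics/scene2.png"); cv2.imwrite("pics/z4.png",cv2.resize(p[150:350,200:450],None,fx=3,fy=3,interpolation=cv2.INTER_CUBIC))
E
```

```text
time_s: 4.7
eef_pos: [370.5, -341.6, 181.4]
ee_rot: [0.002, 0.584, 0.812, -0.001]
force: [0.8, 0.4, -3.2]
grip_width: 0.095
t 4.70 pos [ 370.5 -341.6  181.4] J [-0.98  0.31  1.64 -0.    1.19 -1.3 ] F [ 0.8  0.4 -3.2] T [-0.1  0.2 -0.1] g 0.095
rot(tool) [0.0008 0.0035 0.0002] |deg| 0.2
lin(tool now) [  0.8  -0.3 178.4]  lin(tool at target) [ 1.000e-01 -2.000e-01  1.784e+02]
```

View pics/z4.png

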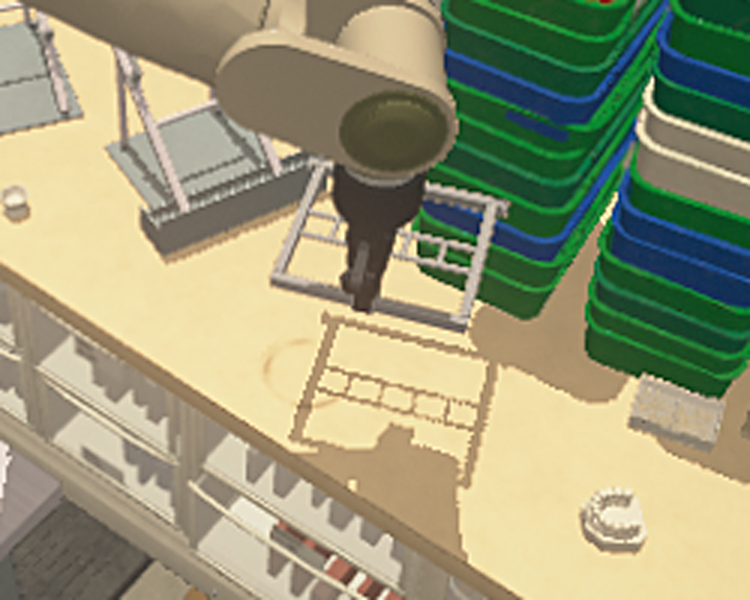

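View pics/top2.png

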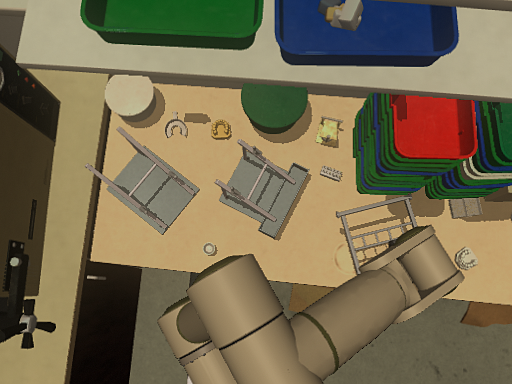

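```bash
python3 - <<'E'
from h import *
for n,(u0,u1,v0,v1) in (("top",(335,418,190,270)),("scene",(285,372,190,270))):
    z=np.load(n+"2.npz"); C=cloud(n,z["d"]); hsv=cv2.cvtColor(z["p"],cv2.COLOR_RGB2HSV)
    m=np.zeros((384,512),bool); m[v0:v1,u0:u1]=1
    m&=(hsv[...,1]<60)&(hsv[...,2]>90)&(C[...,2]>150)&(C[...,2]<230)&(z["d"]>0)
    Q=C[m]; y=np.radians(18.56); ex=np.array([np.cos(y),np.sin(y),0]); ey=np.array([-np.sin(y),np.cos(y),0]); b=np.array([370.5,-341.6,0])
    lx=(Q-b)@ex; ly=(Q-b)@ey
    for _ in range(6):
        A=np.c_[lx,ly,np.ones(len(lx))]; c=np.linalg.lstsq(A,Q[:,2],rcond=None)[0]; r=Q[:,2]-A@c; k=np.abs(r)<6; Q,lx,ly=Q[k],lx[k],ly[k]
    print(n,len(Q),"slope x,y deg",np.degrees(c[:2]).round(2),"h at rail",c[2].round(1), "lx",np.percentile(lx,[1,99]).round(1),"ly",np.percentile(ly,[1,99]).round(1))
E
```

```text
top 709 slope x,y deg [0.92 0.42] h at rail 185.3 lx [ 25.8 162.8] ly [-89.2  94.7]
scene 774 slope x,y deg [-1.05 -0.39] h at rail 191.7 lx [ -7.8 163.4] ly [-92.9  93.9]
```

```bash
python3 - <<'E'
from h import *
f=F(); Or,Rr=f["Or"],f["Rr"]; Rt=Rface(Rr)
hov=Or+Rr@[12,0,110]; print(hov)
need(Rdown(np.radians(18.56)),[hov[0]-20,hov[1]-10,290])
need(Rt,hov)
E
```

```text
[502.65954937 239.27659277 181.97834006]
t 4.80 pos [ 369.9 -340.7  178.7] J [-0.98  0.31  1.64 -0.    1.19 -1.3 ] F [ 0.1  0.8 -4.1] T [-0.1  0.2  0. ] g 0.090
rot(tool) [-0.0004 -0.001   0.0001] |deg| 0.06
lin(tool now) [ 504.5  288.4 -110.9]  lin(tool at target) [ 504.5  288.3 -111.3]
t 4.80 pos [ 369.9 -340.7  178.7] J [-0.98  0.31  1.64 -0.    1.19 -1.3 ] F [ 0.1  0.8 -4.1] T [-0.1  0.2  0. ] g 0.090
rot(tool) [-0.6721  0.2299 -0.6349] |deg| 54.59
lin(tool now) [507.5 310.5  -2.9]  lin(tool at target) [209.4 428.7 355.5]
```

```bash

python3 -m creep '[{"grip":0,"linear":[2,1,-20],"rot":[0,0,0]},{"grip":0,"linear":[8,4,-28],"rot":[0,0,0]},{"grip":0,"linear":[14,8,-28],"rot":[0,0,0]},{"grip":0,"linear":[22,13,-20],"rot":[0,0,0]},{"grip":0,"linear":[28,16,-10],"rot":[0,0,0]},{"grip":0,"linear":[28,16,-5],"rot":[0,0,0]},{"grip":0,"linear":[28,16,0],"rot":[0,0,0]},{"grip":0,"linear":[28,16,0],"rot":[0,0,0]},{"grip":0,"linear":[28,16,0],"rot":[0,0,0]},{"grip":0,"linear":[28,16,0],"rot":[0,0,0]},{"grip":0,"linear":[28,16,0],"rot":[0,0,0]},{"grip":0,"linear":[28,16,0],"rot":[0,0,0]}]' && python3 -m creep '[{"grip":0,"linear":[28,16,0],"rot":[0,0,0]},{"grip":0,"linear":[28,16,0],"rot":[0,0,0]},{"grip":0,"linear":[28,16,0],"rot":[0,0,0]},{"grip":0,"linear":[28,16,0],"rot":[0,0,0]},{"grip":0,"linear":[28,16,0],"rot":[0,0,0]},{"grip":0,"linear":[28,16,0],"rot":[0,0,0]},{"grip":0,"linear":[28,16,0],"rot":[0,0,0]},{"grip":0,"linear":[28,16,0],"rot":[0,0,0]},{"grip":0,"linear":[14,8,0],"rot":[0,0,0]},{"grip":0,"linear":[0,0,0],"rot":[0,0,0]}]'
python3 - <<'E'
from h import *
f=F(); Or,Rr=f["Or"],f["Rr"]; Rt=Rface(Rr)
hov=Or+Rr@[12,0,110]
need(Rt,hov)
E
```

```text
time_s: 5.8
eef_pos: [429.8, -34.4, 288.9]
ee_rot: [-0.001, 0.584, 0.812, -0.0]
force: [1.1, -0.5, -3.0]
grip_width: 0.089
time_s: 6.63
eef_pos: [482.9, 235.6, 288.0]
ee_rot: [-0.002, 0.582, 0.813, -0.001]
force: [-0.3, 0.8, -3.3]
grip_width: 0.093
t 6.63 pos [482.9 235.6 288. ] J [ 0.24  0.31  1.36  0.    1.48 -0.09] F [-0.3  0.8 -3.3] T [-0.1  0.2 -0. ] g 0.093
rot(tool) [-0.6755  0.2274 -0.6324] |deg| 54.6
lin(tool now) [ -3.   20.3 106. ]  lin(tool at target) [-14.4 -57.4  90.2]
```

```bash

python3 -m creep '[{"grip":0,"linear":[0,0,0],"rot":[-0.0337,0.0114,-0.0316]},{"grip":0,"linear":[0,0,0],"rot":[-0.0674,0.0228,-0.0633]},{"grip":0,"linear":[0,0,0],"rot":[-0.0674,0.0228,-0.0633]},{"grip":0,"linear":[0,0,0],"rot":[-0.0674,0.0228,-0.0633]},{"grip":0,"linear":[0,0,0],"rot":[-0.0674,0.0228,-0.0633]},{"grip":0,"linear":[0,0,0],"rot":[-0.0674,0.0228,-0.0633]},{"grip":0,"linear":[0,0,0],"rot":[-0.0674,0.0228,-0.0633]},{"grip":0,"linear":[0,0,0],"rot":[-0.0674,0.0228,-0.0633]},{"grip":0,"linear":[0,0,0],"rot":[-0.0674,0.0228,-0.0633]},{"grip":0,"linear":[0,0,0],"rot":[-0.0674,0.0228,-0.0633]},{"grip":0,"linear":[0,0,0],"rot":[-0.0337,0.0114,-0.0316]},{"grip":0,"linear":[0,0,0],"rot":[0,0,0]}]' 
python3 - <<'E'
from h import *
f=F(); Or,Rr=f["Or"],f["Rr"]; Rt=Rface(Rr)
hov=Or+Rr@[12,0,110]
need(Rt,hov)
for n in ("scene","top"):
    p,d=imaging.capture(n); cv2.imwrite(f"pics/{n}3.png",p[:,:,::-1]); np.savez(f"{n}3.npz",p=p,d=d)
E
```

```text
time_s: 7.63
eef_pos: [482.7, 231.5, 288.2]
ee_rot: [0.099, 0.273, 0.899, 0.327]
force: [-0.9, 0.2, -3.3]
grip_width: 0.092
t 7.63 pos [482.7 231.5 288.2] J [-0.05  0.04  1.83  0.72  1.   -1.35] F [-0.9  0.2 -3.3] T [-0.7  0.4  0. ] g 0.092
rot(tool) [-0.0008  0.0025 -0.0028] |deg| 0.22
lin(tool now) [-12.3 -54.7  92.7]  lin(tool at target) [-12.3 -54.8  92.6]
```

View pics/scene3.png

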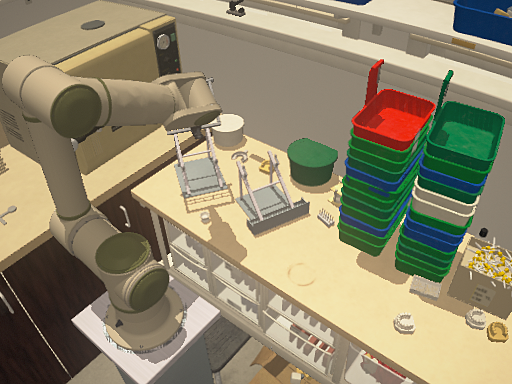

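View pics/top3.png

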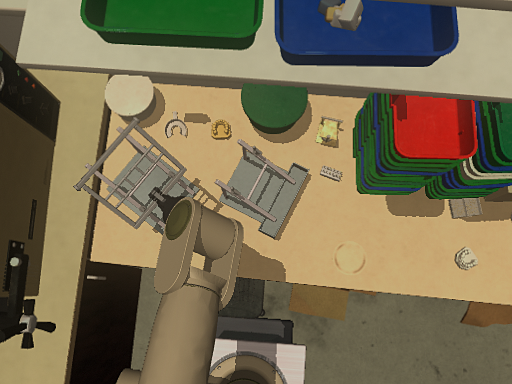

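```bash

python3 -m creep '[{"grip":0,"linear":[-1.3,-6,10],"rot":[0,0.0025,-0.0028]},{"grip":0,"linear":[-3,-14,20],"rot":[0,0,0]},{"grip":0,"linear":[-3,-14,25],"rot":[0,0,0]},{"grip":0,"linear":[-3,-14,25],"rot":[0,0,0]},{"grip":0,"linear":[-2,-6.8,25],"rot":[0,0,0]},{"grip":0,"linear":[0,0,25],"rot":[0,0,0]},{"grip":0,"linear":[0,0,20],"rot":[0,0,0]},{"grip":0,"linear":[0,0,12],"rot":[0,0,0]},{"grip":0,"linear":[0,0,0],"rot":[0,0,0]},{"grip":0,"linear":[0,0,0],"rot":[0,0,0]}]' 
python3 - <<'E'
from h import *
f=F(); Or,Rr=f["Or"],f["Rr"]; Rt=Rface(Rr)
need(Rt,Or+Rr@[12,0,40])
for n in ("scene","top"):
    p,d=imaging.capture(n); cv2.imwrite(f"pics/{n}4.png",p[:,:,::-1]); np.savez(f"{n}4.npz",p=p,d=d)
p=cv2.imread("pics/top4.png"); cv2.imwrite("pics/z5.png",cv2.resize(p[100:250,60:260],None,fx=4,fy=4,interpolation=cv2.INTER_CUBIC))
p=cv2.imread("pics/scene4.png"); cv2.imwrite("pics/z6.png",cv2.resize(p[60:210,120:320],None,fx=4,fy=4,interpolation=cv2.INTER_CUBIC))
E
```

```text
time_s: 8.57
eef_pos: [528.0, 278.2, 130.8]
ee_rot: [0.099, 0.27, 0.9, 0.327]
force: [1.1, -0.2, -2.3]
grip_width: 0.091
t 8.57 pos [528.  278.2 130.8] J [ 0.06  0.38  1.88  0.98  0.67 -1.66] F [ 1.1 -0.2 -2.3] T [-0.6  0.4 -0. ] g 0.091
rot(tool) [-0.0002  0.0001  0.0024] |deg| 0.14
lin(tool now) [-0.3 -2.7  0.9]  lin(tool at target) [-0.3 -2.7  0.9]
```

View pics/z5.png

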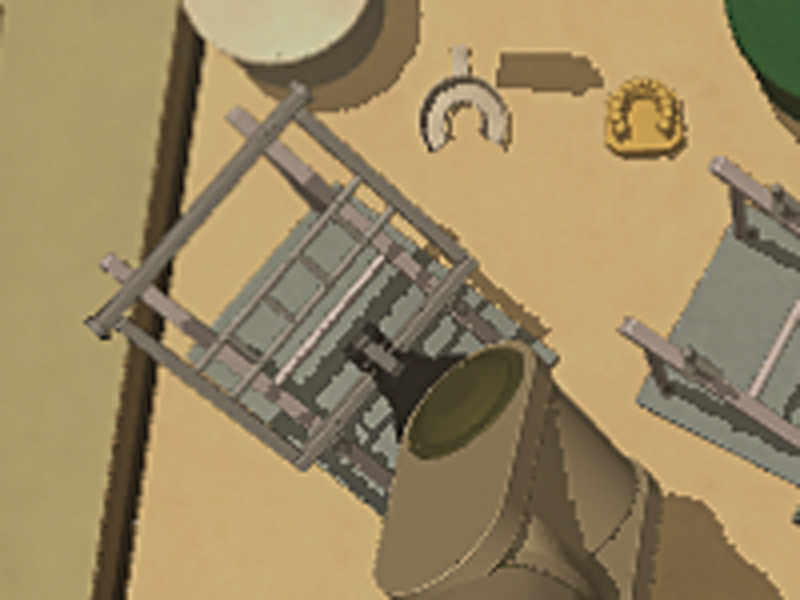

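View pics/z6.png

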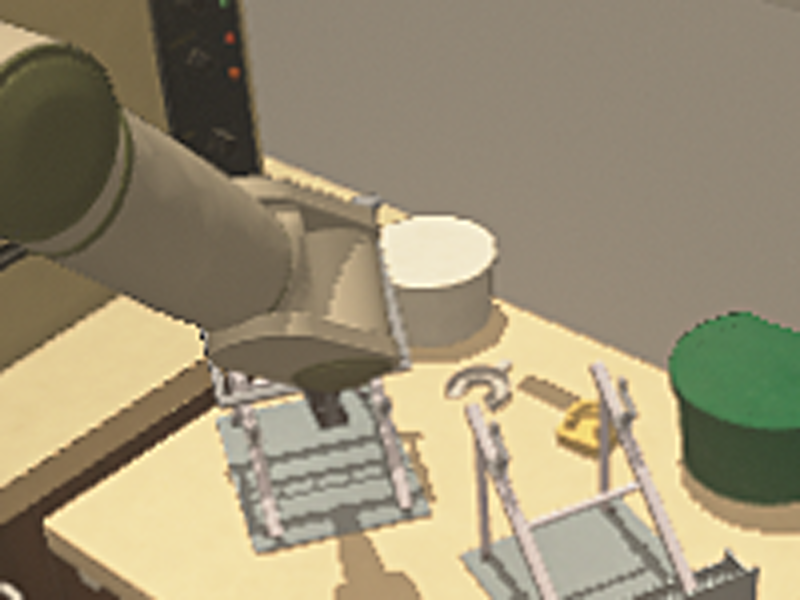

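```bash
python3 - <<'E'
from h import *
f=F(); Or,Rr=f["Or"],f["Rr"]
z=np.load("top4.npz"); C=cloud("top",z["d"]); L=(C-Or)@Rr
m=(z["d"]>0)&(L[...,2]>35)&(L[...,2]<65)&(L[...,0]>30)&(L[...,0]<200)&(np.abs(L[...,1])<120)
V,U=np.mgrid[:384,:512]; m&=(U<185)
hsv=cv2.cvtColor(z["p"],cv2.COLOR_RGB2HSV)
Q=L[m]
for _ in range(6):
    A=np.c_[Q[:,0],Q[:,1],np.ones(len(Q))]; c=np.linalg.lstsq(A,Q[:,2],rcond=None)[0]; r=Q[:,2]-A@c; Q=Q[np.abs(r)<4]
print(len(Q),"slopes deg",np.degrees(c[:2]),"z at x=0",c[2],"x rng",np.percentile(Q[:,0],[1,99]),"y",np.percentile(Q[:,1],[1,99]))
t=Q[Q[:,0]>158]; 
k=np.polyfit(t[:,1],t[:,0],1); print("top rail yaw deg",np.degrees(k[0]),"x mid",k[1],"y rng",t[:,1].min(),t[:,1].max(),len(t))
s=Q[(Q[:,0]>60)&(Q[:,0]<150)]
for sg in (1,-1):
    w=s[(sg*s[:,1]>70)]; k=np.polyfit(w[:,0],w[:,1],1); print("side",sg,"yaw",-np.degrees(k[0]),"y at 100",np.polyval(k,100))
E
```

```text
888 slopes deg [0.18327934 0.39424417] z at x=0 48.97901964011606 x rng [ 37.58018911 182.49479566] y [-94.56342427  96.0686523 ]
top rail yaw deg -0.16546900878035384 x mid 175.23588960040382 y rng -98.11162796938078 99.19913082437019 340
side 1 yaw -0.6078503167429492 y at 100 84.2805834738322
side -1 yaw 0.6518263997274354 y at 100 -83.3623913768833
```

```bash

python3 -m creep '[{"grip":0,"linear":[0,0,6],"rot":[0,0,0]},{"grip":0,"linear":[0,0,8],"rot":[0,0,0]},{"grip":0,"linear":[0,0,8],"rot":[0,0,0]},{"grip":0,"linear":[0,0,7],"rot":[0,0,0]},{"grip":0,"linear":[0,0,5],"rot":[0,0,0]},{"grip":0,"linear":[0,0,3],"rot":[0,0,0]},{"grip":0,"linear":[0,0,2],"rot":[0,0,0]},{"grip":0,"linear":[0,0,0],"rot":[0,0,0]},{"grip":0,"linear":[0,0,0],"rot":[0,0,0]}]' 
python3 - <<'E'
from h import *
f=F(); Or,Rr=f["Or"],f["Rr"]; Rt=Rface(Rr)
need(Rt,Or+Rr@[0,0,-3]); print("F rest",(Rr.T@tool()[2]["force"]).round(1))
E
```

```text
time_s: 9.42
eef_pos: [542.2, 298.7, 101.3]
ee_rot: [0.1, 0.27, 0.9, 0.328]
force: [0.7, -0.4, -1.7]
grip_width: 0.093
t 9.42 pos [542.2 298.7 101.3] J [ 0.1   0.47  1.84  1.04  0.61 -1.71] F [ 0.7 -0.4 -1.7] T [-0.6  0.4  0. ] g 0.093
rot(tool) [0.001  0.0012 0.0024] |deg| 0.17
lin(tool now) [  0.2 -14.8   5.3]  lin(tool at target) [  0.2 -14.8   5.3]
F rest [-1.1 -0.9 -1.4]
```

```bash

python3 -m creep '[{"grip":0,"linear":[0,0,2],"rot":[0,0,0]},{"grip":0,"linear":[0,-2,1.5],"rot":[0,0,0]},{"grip":0,"linear":[0,-3,0],"rot":[0,0,0]},{"grip":0,"linear":[0,-3,0],"rot":[0,0,0]},{"grip":0,"linear":[0,-2,0],"rot":[0,0,0]},{"grip":0,"linear":[0,0,0],"rot":[0,0,0]}]' 
python3 - <<'E'
from h import *
f=F(); Or,Rr=f["Or"],f["Rr"]; Rt=Rface(Rr)
need(Rt,Or+Rr@[0,0,-3]); print("F rest",(Rr.T@tool()[2]["force"]).round(1))
E
```

```text
time_s: 9.92
eef_pos: [538.9, 293.8, 91.7]
ee_rot: [0.099, 0.27, 0.9, 0.327]
force: [-0.1, 0.2, -2.4]
grip_width: 0.094
t 9.92 pos [538.9 293.8  91.7] J [ 0.09  0.48  1.86  1.07  0.61 -1.75] F [-0.1  0.2 -2.4] T [-0.6  0.4 -0. ] g 0.094
rot(tool) [0.0005 0.001  0.0018] |deg| 0.12
lin(tool now) [ 0.2 -4.1  1.7]  lin(tool at target) [ 0.1 -4.1  1.7]
F rest [-1.4  0.1 -1.9]
```

Free still. Continue in small steps, watching force.

```bash

python3 -m creep '[{"grip":0,"linear":[0,0,1],"rot":[0,0,0]},{"grip":0,"linear":[0,-1.5,0.5],"rot":[0,0,0]},{"grip":0,"linear":[0,-1.5,0],"rot":[0,0,0]},{"grip":0,"linear":[0,0,0],"rot":[0,0,0]}]' 
cat > chk.py <<'E'
import sys
from h import *
f=F(); O,R=(f["Or"],f["Rr"]) if sys.argv[1]=="r" else (f["Oh"],f["Rh"]); Rt=Rface(R)
need(Rt,O+R@[float(v) for v in sys.argv[2:5]]); p,Rn,s=tool(); print("TCP in face",(R.T@(p-O)).round(1),"F face",(R.T@s["force"]).round(1),"T face",(R.T@s["wrist_torque"]).round(2))
E
python3 chk.py r 0 0 -4
```

```text
time_s: 10.25
eef_pos: [538.4, 292.9, 88.8]
ee_rot: [0.1, 0.27, 0.9, 0.328]
force: [-1.0, -0.2, -2.9]
grip_width: 0.094
t 10.25 pos [538.4 292.9  88.8] J [ 0.09  0.48  1.87  1.09  0.6  -1.77] F [-1.  -0.2 -2.9] T [-0.6  0.4 -0. ] g 0.094
rot(tool) [0.0008 0.0011 0.0022] |deg| 0.15
lin(tool now) [ 0.2 -1.5  1.2]  lin(tool at target) [ 0.1 -1.5  1.2]
TCP in face [ 1.5 -0.1 -2.8] F face [-2.4  0.7 -1.7] T face [ 0.01  0.76 -0.03]
```

```bash

python3 -m creep '[{"grip":0,"linear":[0,0,1],"rot":[0,0,0]},{"grip":0,"linear":[0,-1,0],"rot":[0,0,0]},{"grip":0,"linear":[0,-1,0],"rot":[0,0,0]},{"grip":0,"linear":[0,0,0],"rot":[0,0,0]}]' 
python3 chk.py r 0 0 -4
```

```text
time_s: 10.58
eef_pos: [538.2, 292.3, 87.2]
ee_rot: [0.1, 0.27, 0.9, 0.328]
force: [-1.2, -1.8, 0.2]
grip_width: 0.094
t 10.58 pos [538.2 292.3  87.2] J [ 0.09  0.48  1.87  1.09  0.6  -1.78] F [-1.2 -1.8  0.2] T [-0.4  0.2 -0. ] g 0.094
rot(tool) [0.0014 0.0015 0.0025] |deg| 0.19
lin(tool now) [0.4 0.1 0.4]  lin(tool at target) [0.4 0.1 0.4]
TCP in face [-0.1 -0.4 -3.6] F face [-1.5 -0.   1.6] T face [-0.01  0.43 -0.  ]
```

```bash

python3 -m creep '[{"grip":0,"linear":[0,-1,0],"rot":[0,0,0]},{"grip":0,"linear":[0,-1,0],"rot":[0,0,0]},{"grip":0,"linear":[0,0,0],"rot":[0,0,0]},{"grip":0,"linear":[0,0,0],"rot":[0,0,0]}]' 
python3 chk.py r 0 0 -4
```

```text
time_s: 10.92
eef_pos: [537.7, 291.5, 86.4]
ee_rot: [0.1, 0.27, 0.9, 0.328]
force: [2.0, 4.8, 2.1]
grip_width: 0.093
t 10.92 pos [537.7 291.5  86.4] J [ 0.08  0.48  1.87  1.1   0.6  -1.79] F [2.  4.8 2.1] T [ 0.5 -0.2  0. ] g 0.093
rot(tool) [0.0027 0.0015 0.0026] |deg| 0.23
lin(tool now) [0.4 1.3 0.4]  lin(tool at target) [0.4 1.3 0.4]
TCP in face [-1.3 -0.4 -3.6] F face [ 5.3  1.  -1.7] T face [ 0.08 -0.53 -0.01]
```

```bash

python3 -m creep '[{"grip":44,"linear":[0,0.5,0],"rot":[0,0,0]},{"grip":44,"linear":[0,0,0],"rot":[0,0,0]},{"grip":44,"linear":[0,0,0],"rot":[0,0,0]},{"grip":44,"linear":[0,0,0],"rot":[0,0,0]},{"grip":44,"linear":[0,0,-2],"rot":[0,0,0]},{"grip":44,"linear":[0,0,-8],"rot":[0,0,0]},{"grip":44,"linear":[0,0,-20],"rot":[0,0,0]},{"grip":44,"linear":[0,0,-25],"rot":[0,0,0]},{"grip":44,"linear":[0,0,-25],"rot":[0,0,0]},{"grip":44,"linear":[0,0,-15],"rot":[0,0,0]},{"grip":44,"linear":[0,0,-5],"rot":[0,0,0]},{"grip":44,"linear":[0,0,0],"rot":[0,0,0]}]' 
python3 chk.py r 160 0 80
python3 - <<'E'
from h import *
for n in ("scene","top"):
    p,d=imaging.capture(n); cv2.imwrite(f"pics/{n}5.png",p[:,:,::-1]); np.savez(f"{n}5.npz",p=p,d=d)
p=cv2.imread("pics/top5.png"); cv2.imwrite("pics/z7.png",cv2.resize(p[100:250,60:260],None,fx=4,fy=4,interpolation=cv2.INTER_CUBIC))
f=F(); Or,Rr=f["Or"],f["Rr"]
z=np.load("top5.npz"); C=cloud("top",z["d"]); L=(C-Or)@Rr
m=(z["d"]>0)&(L[...,2]>-4)&(L[...,2]<20)&(L[...,0]>20)&(L[...,0]<180)&(np.abs(L[...,1])<120)
Q=L[m]
for _ in range(6):
    A=np.c_[Q[:,0],Q[:,1],np.ones(len(Q))]; c=np.linalg.lstsq(A,Q[:,2],rcond=None)[0]; r=Q[:,2]-A@c; Q=Q[np.abs(r)<4]
print(len(Q),"slopes deg",np.degrees(c[:2]),"z at x=0",c[2],"x rng",np.percentile(Q[:,0],[1,99]),"y",np.percentile(Q[:,1],[1,99]))
t=Q[Q[:,0]>145]; k=np.polyfit(t[:,1],t[:,0],1); print("top rail yaw deg",np.degrees(k[0]),"x mid",k[1],"y rng",t[:,1].min(),t[:,1].max(),len(t))
E
```

```text
time_s: 11.92
eef_pos: [502.0, 237.2, 163.7]
ee_rot: [0.101, 0.27, 0.9, 0.328]
force: [-0.0, -0.5, -0.1]
grip_width: 0.515
t 11.92 pos [502.  237.2 163.7] J [-0.04  0.25  1.95  0.92  0.76 -1.67] F [-0.  -0.5 -0.1] T [-0.3  0.2 -0. ] g 0.515
rot(tool) [0.0019 0.0032 0.0028] |deg| 0.27
lin(tool now) [  0.2 161.4  17.7]  lin(tool at target) [  0.6 161.4  17.3]
TCP in face [-1.4 -0.6 97.3] F face [-0.4 -0.3  0.2] T face [ 0.01  0.32 -0.02]
812 slopes deg [1.15651234 0.12581486] z at x=0 3.014587855174485 x rng [ 25.4450668  165.93186168] y [-96.08698892  94.84163008]
top rail yaw deg -0.2801166501965071 x mid 159.74915407585883 y rng -99.3442768625609 98.0738653161723 298
```

View pics/z7.png

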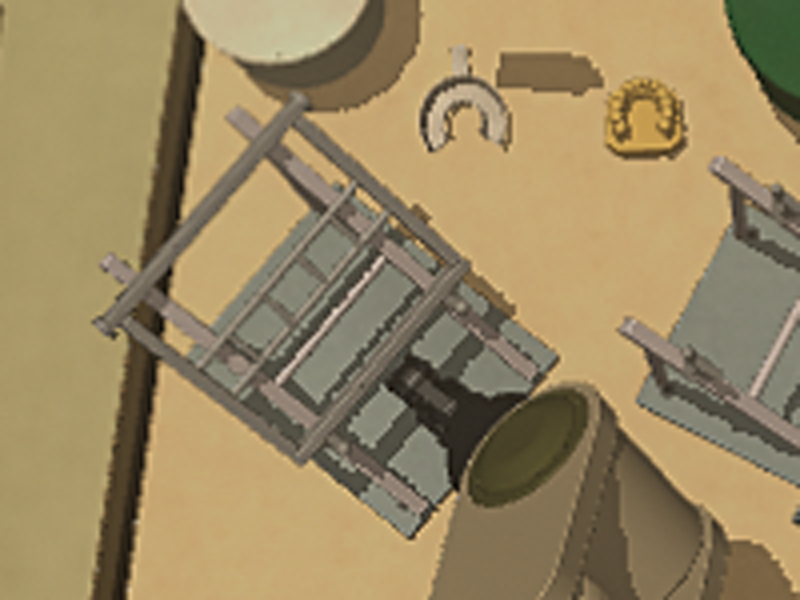

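```bash

python3 -m creep '[{"grip":44,"linear":[0,6,0],"rot":[0.002,0.003,0.003]},{"grip":44,"linear":[0.2,15,1.5],"rot":[0,0,0]},{"grip":44,"linear":[0.2,20,2],"rot":[0,0,0]},{"grip":44,"linear":[0,20,2],"rot":[0,0,0]},{"grip":44,"linear":[0,20,2],"rot":[0,0,0]},{"grip":44,"linear":[0,20,2],"rot":[0,0,0]},{"grip":44,"linear":[0,20,2],"rot":[0,0,0]},{"grip":44,"linear":[0,20,2],"rot":[0,0,0]},{"grip":44,"linear":[0,15,2],"rot":[0,0,0]},{"grip":44,"linear":[0,5.4,2],"rot":[0,0,0]},{"grip":44,"linear":[0,0,0],"rot":[0,0,0]},{"grip":44,"linear":[0,0,0],"rot":[0,0,0]}]' 
python3 chk.py r 160 0 -14
```

```text
time_s: 13.02
eef_pos: [575.4, 350.5, 251.2]
ee_rot: [0.097, 0.271, 0.9, 0.327]
force: [-0.3, -1.4, -0.5]
grip_width: 0.514
t 13.02 pos [575.4 350.5 251.2] J [ 0.19  0.36  1.54  0.67  0.84 -1.15] F [-0.3 -1.4 -0.5] T [-0.2  0.1 -0. ] g 0.514
rot(tool) [-0.0027 -0.0034 -0.0009] |deg| 0.25
lin(tool now) [-1.   1.9 91.6]  lin(tool at target) [-0.7  1.7 91.6]
TCP in face [158.3   0.7  77.6] F face [-1.3 -0.5  0.4] T face [-0.02  0.25 -0.03]
```

```bash

python3 -m creep '[{"grip":44,"linear":[-0.7,1.7,8],"rot":[0,0,0]},{"grip":44,"linear":[0,0,16],"rot":[0,0,0]},{"grip":44,"linear":[0,0,20],"rot":[0,0,0]},{"grip":44,"linear":[0,0,18],"rot":[0,0,0]},{"grip":44,"linear":[0,0,14],"rot":[0,0,0]},{"grip":44,"linear":[0,0,10],"rot":[0,0,0]},{"grip":44,"linear":[0,0,5],"rot":[0,0,0]},{"grip":44,"linear":[0,0,0],"rot":[0,0,0]},{"grip":44,"linear":[0,0,0],"rot":[0,0,0]}]' 
python3 chk.py r 160 0 -14
```

```text
time_s: 13.77
eef_pos: [609.4, 399.8, 184.2]
ee_rot: [0.098, 0.271, 0.9, 0.327]
force: [0.5, -0.9, 0.1]
grip_width: 0.516
t 13.77 pos [609.4 399.8 184.2] J [ 0.27  0.54  1.46  0.7   0.72 -1.16] F [ 0.5 -0.9  0.1] T [-0.2  0.2 -0. ] g 0.516
rot(tool) [-0.001  -0.0016 -0.0006] |deg| 0.11
lin(tool now) [ 0.4 -1.1  1.8]  lin(tool at target) [ 0.4 -1.1  1.8]
TCP in face [161.1  -0.4 -12.2] F face [-0.3 -0.9  0.4] T face [-0.01  0.29 -0.05]
```

Close on the top rail (after the small correction), then lift a bit off the face.

```bash

python3 -m creep '[{"grip":44,"linear":[0.4,-1,1.5],"rot":[0,0,0]},{"grip":44,"linear":[0,0,0],"rot":[0,0,0]},{"grip":0,"linear":[0,0,0],"rot":[0,0,0]},{"grip":0,"linear":[0,0,0],"rot":[0,0,0]},{"grip":0,"linear":[0,0,0],"rot":[0,0,0]},{"grip":0,"linear":[0,0,0],"rot":[0,0,0]},{"grip":0,"linear":[0,0,0],"rot":[0,0,0]},{"grip":0,"linear":[0,0,0],"rot":[0,0,0]}]' 80
python3 chk.py r 160 0 -14
```

```text
time_s: 14.43
eef_pos: [609.1, 400.1, 182.7]
ee_rot: [0.098, 0.271, 0.9, 0.327]
force: [-3.0, -3.1, 3.3]
grip_width: 0.098
t 14.43 pos [609.1 400.1 182.7] J [ 0.27  0.54  1.46  0.7   0.71 -1.16] F [-3.  -3.1  3.3] T [-0.4  0.4  0.1] g 0.098
rot(tool) [-0.001  -0.0017 -0.0003] |deg| 0.11
lin(tool now) [-0.  -0.2  0.6]  lin(tool at target) [-0.  -0.2  0.6]
TCP in face [160.2   0.  -13.4] F face [-1.2  0.8  5.2] T face [ 0.13  0.6  -0.03]
```

```bash

python3 -m creep '[{"grip":0,"linear":[0,2,-1],"rot":[0,0,0]},{"grip":0,"linear":[0,1,-5],"rot":[0,0,0]},{"grip":0,"linear":[0,0,-10],"rot":[0,0,0]},{"grip":0,"linear":[0,0,-15],"rot":[0,0,0]},{"grip":0,"linear":[0,0,-20],"rot":[0,0,0]},{"grip":0,"linear":[0,0,-20],"rot":[0,0,0]},{"grip":0,"linear":[0,2,-20],"rot":[0,0,0]},{"grip":0,"linear":[0,8,-20],"rot":[0,0,0]},{"grip":0,"linear":[0,12,-20],"rot":[0,0,0]},{"grip":0,"linear":[0,12,-16],"rot":[0,0,0]},{"grip":0,"linear":[0,6,-8],"rot":[0,0,0]},{"grip":0,"linear":[0,0,0],"rot":[0,0,0]}]'
python3 chk.py h 40 0 137
python3 - <<'E'
from h import *
f=F(); O,R=f["Oh"],f["Rh"]
p,Rn,s=tool(); t=O+R@[40,0,137]; t[2]=p[2]; print("level move: tool now",(Rn.T@(t-p)).round(1))
for n in ("scene","top"):
    p,d=imaging.capture(n); cv2.imwrite(f"pics/{n}6.png",p[:,:,::-1]); np.savez(f"{n}6.npz",p=p,d=d)
E
```

```text
time_s: 15.43
eef_pos: [572.9, 344.6, 331.7]
ee_rot: [0.099, 0.27, 0.9, 0.328]
force: [0.6, -0.6, -2.1]
grip_width: 0.093
t 15.43 pos [572.9 344.6 331.7] J [ 0.18  0.29  1.43  0.59  0.98 -1.03] F [ 0.6 -0.6 -2.1] T [-0.3  0.2 -0.1] g 0.093
rot(tool) [ 0.002   0.1227 -0.1436] |deg| 10.82
lin(tool now) [-192.5 -261.1 -139.9]  lin(tool at target) [-134.7 -285.  -159.5]
TCP in face [325.  134.7 -22.5] F face [-1.6 -0.8 -1.4] T face [-0.01  0.38 -0.07]
level move: tool now [-192.6 -221.8 -186.6]
```

View pics/top6.png

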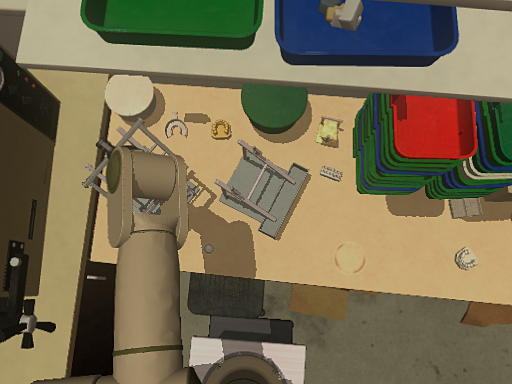

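View pics/scene6.png

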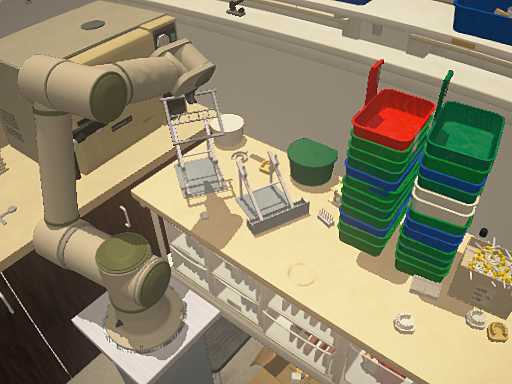

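```bash

python3 -m creep '[{"grip":0,"linear":[0,0,0],"rot":[0,0.02,-0.024]},{"grip":0,"linear":[0,0,0],"rot":[0.001,0.041,-0.048]},{"grip":0,"linear":[0,0,0],"rot":[0.001,0.041,-0.048]},{"grip":0,"linear":[0,0,0],"rot":[0,0.02,-0.024]},{"grip":0,"linear":[0,0,0],"rot":[0,0,0]}]'
python3 chk.py h 40 0 137
python3 - <<'E'
from h import *
f=F(); O,R=f["Oh"],f["Rh"]
p,Rn,s=tool(); t=O+R@[40,0,137]; t[2]=p[2]; print("level move: tool now",(Rn.T@(t-p)).round(1))
E
```

```text
time_s: 15.95
eef_pos: [572.9, 344.3, 326.4]
ee_rot: [0.064, 0.185, 0.922, 0.334]
force: [-0.3, 0.4, -2.7]
grip_width: 0.101
t 15.95 pos [572.9 344.3 326.4] J [ 0.15  0.34  1.37  0.65  1.13 -1.22] F [-0.3  0.4 -2.7] T [-0.3  0.1  0. ] g 0.101
rot(tool) [-0.0046 -0.0048 -0.0034] |deg| 0.42
lin(tool now) [-134.8 -281.7 -162.7]  lin(tool at target) [-134.6 -281.4 -163.4]
TCP in face [321.4 134.6 -26.4] F face [-1.5  0.4 -2.2] T face [0.   0.37 0.  ]
level move: tool now [-134.5 -246.  -205.6]
```

```bash

python3 -m creep '[{"grip":0,"linear":[-4.2,-7.7,-6.4],"rot":[0,0,0]},{"grip":0,"linear":[-8.4,-15.4,-12.9],"rot":[0,0,0]},{"grip":0,"linear":[-8.4,-15.4,-12.9],"rot":[0,0,0]},{"grip":0,"linear":[-8.4,-15.4,-12.9],"rot":[0,0,0]},{"grip":0,"linear":[-8.4,-15.4,-12.9],"rot":[0,0,0]},{"grip":0,"linear":[-8.4,-15.4,-12.9],"rot":[0,0,0]},{"grip":0,"linear":[-8.4,-15.4,-12.9],"rot":[0,0,0]},{"grip":0,"linear":[-8.4,-15.4,-12.9],"rot":[0,0,0]},{"grip":0,"linear":[-8.4,-15.4,-12.9],"rot":[0,0,0]},{"grip":0,"linear":[-8.4,-15.4,-12.9],"rot":[0,0,0]},{"grip":0,"linear":[-8.4,-15.4,-12.9],"rot":[0,0,0]},{"grip":0,"linear":[-8.4,-15.4,-12.9],"rot":[0,0,0]}]' && python3 -m creep '[{"grip":0,"linear":[-8.4,-15.4,-12.9],"rot":[0,0,0]},{"grip":0,"linear":[-8.4,-15.4,-12.9],"rot":[0,0,0]},{"grip":0,"linear":[-8.4,-15.4,-12.9],"rot":[0,0,0]},{"grip":0,"linear":[-8.4,-15.4,-12.9],"rot":[0,0,0]},{"grip":0,"linear":[-4.2,-7.7,-6.4],"rot":[0,0,0]},{"grip":0,"linear":[0,0,0],"rot":[0,0,0]}]'
python3 chk.py h 40 0 137
```

```text
time_s: 16.95
eef_pos: [572.3, 93.0, 328.3]
ee_rot: [0.065, 0.186, 0.922, 0.334]
force: [-0.3, -0.6, -2.7]
grip_width: 0.097
time_s: 17.45
eef_pos: [572.9, -5.6, 328.1]
ee_rot: [0.066, 0.187, 0.921, 0.334]
force: [-0.2, 0.1, -3.3]
grip_width: 0.096
t 17.45 pos [572.9  -5.6 328.1] J [-0.52  0.31  1.41  0.69  1.54 -1.75] F [-0.2  0.1 -3.3] T [-0.4  0.2  0. ] g 0.096
rot(tool) [-0.003  -0.0009 -0.005 ] |deg| 0.34
lin(tool now) [ -0.1 -35.   45.6]  lin(tool at target) [  0.1 -35.1  45.5]
TCP in face [ 7.510e+01 -1.000e-01  1.825e+02] F face [-2.1  0.2 -2.5] T face [0.01 0.39 0.01]
```

```bash

python3 -m creep '[{"grip":0,"linear":[0,-5,6],"rot":[-0.003,-0.001,-0.005]},{"grip":0,"linear":[0,-10,13],"rot":[0,0,0]},{"grip":0,"linear":[0,-10,14],"rot":[0,0,0]},{"grip":0,"linear":[0,-7,16],"rot":[0,0,0]},{"grip":0,"linear":[0,-3,18],"rot":[0,0,0]},{"grip":0,"linear":[0,0,18],"rot":[0,0,0]},{"grip":0,"linear":[0,0,14],"rot":[0,0,0]},{"grip":0,"linear":[0,0,9],"rot":[0,0,0]},{"grip":0,"linear":[0,0,4],"rot":[0,0,0]},{"grip":0,"linear":[0,0,0],"rot":[0,0,0]},{"grip":0,"linear":[0,0,0],"rot":[0,0,0]}]'
python3 chk.py h 40 0 70
cat > gp.py <<'E'
import sys
from h import *
tag=sys.argv[1]; zc=float(sys.argv[2]); xt=float(sys.argv[3])
for n in ("scene","top"):
    p,d=imaging.capture(n); cv2.imwrite(f"pics/{n}{tag}.png",p[:,:,::-1]); np.savez(f"{n}{tag}.npz",p=p,d=d)
f=F(); O,R=f["Oh"],f["Rh"]
for n in ("top","scene"):
    z=np.load(n+tag+".npz"); C=cloud(n,z["d"]); L=(C-O)@R
    hsv=cv2.cvtColor(z["p"],cv2.COLOR_RGB2HSV)
    m=(z["d"]>0)&(np.abs(L[...,2]-zc-7)<14)&(L[...,0]>xt-175)&(L[...,0]<xt+20)&(np.abs(L[...,1])<115)&~((np.abs(L[...,1])<45)&(L[...,0]>xt-60))
    Q=L[m]
    for _ in range(6):
        A=np.c_[Q[:,0],Q[:,1],np.ones(len(Q))]; c=np.linalg.lstsq(A,Q[:,2],rcond=None)[0]; r=Q[:,2]-A@c; k=np.abs(r)<4; Q=Q[k]
    print(n,len(Q),"slopes deg",np.degrees(c[:2]).round(2),"z(rail top)",(c[2]+c[0]*xt).round(1),"x",np.percentile(Q[:,0],[1,99]).round(1),"y",np.percentile(Q[:,1],[1,99]).round(1))
    t=Q[(Q[:,0]>xt-15)&(np.abs(Q[:,1])>45)&(np.abs(Q[:,1])<76)]
    if len(t)>20:
        k=np.polyfit(t[:,1],t[:,0],1); print("  top rail yaw",np.degrees(k[0]).round(2),"xmid",k[1].round(1),len(t), (t[:,1]>0).sum())
E
python3 gp.py 7 83 40
python3 -c "
import cv2
p=cv2.imread('pics/top7.png'); cv2.imwrite('pics/z8.png',cv2.resize(p[110:290,170:370],None,fx=3.3,fy=3.3,interpolation=cv2.INTER_CUBIC))
p=cv2.imread('pics/scene7.png'); cv2.imwrite('pics/z9.png',cv2.resize(p[90:250,170:370],None,fx=3.7,fy=3.7,interpolation=cv2.INTER_CUBIC))"
```

```text
time_s: 18.37
eef_pos: [590.3, 38.2, 220.9]
ee_rot: [0.067, 0.183, 0.922, 0.335]
force: [-0.4, -0.4, -2.7]
grip_width: 0.101
t 18.37 pos [590.3  38.2 220.9] J [-0.43  0.41  1.55  0.73  1.3  -1.86] F [-0.4 -0.4 -2.7] T [-0.4  0.2 -0. ] g 0.101
rot(tool) [ 0.0004 -0.0009  0.0038] |deg| 0.22
lin(tool now) [-0.7 -2.3  0.1]  lin(tool at target) [-0.7 -2.3  0.1]
TCP in face [42.3  0.7 70.1] F face [-2.1  0.2 -1.7] T face [-0.02  0.44 -0.01]
top 414 slopes deg [ 1.58 -0.05] z(rail top) 89.9 x [-61.1  49.9] y [-96.2  96.7]
  top rail yaw 0.02 xmid 44.1 84 44
scene 526 slopes deg [-0.08  0.22] z(rail top) 87.1 x [-120.9   47.5] y [-89.6  96.8]
  top rail yaw -1.98 xmid 44.7 21 21
```

View pics/z8.png

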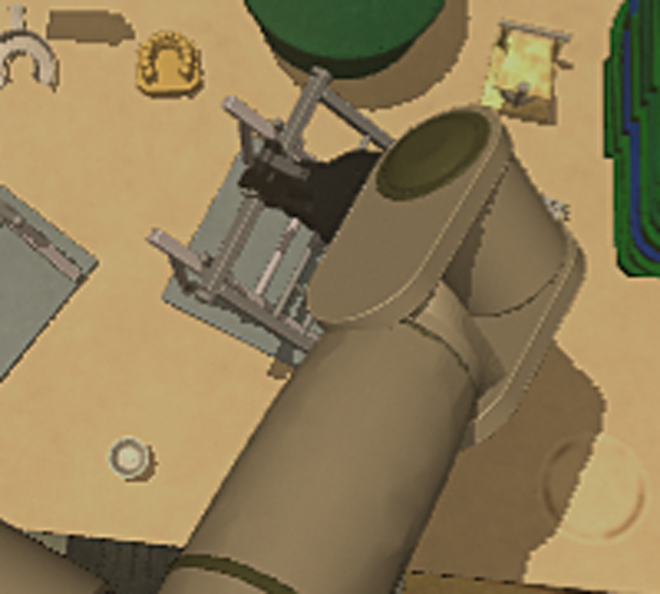

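View pics/z9.png

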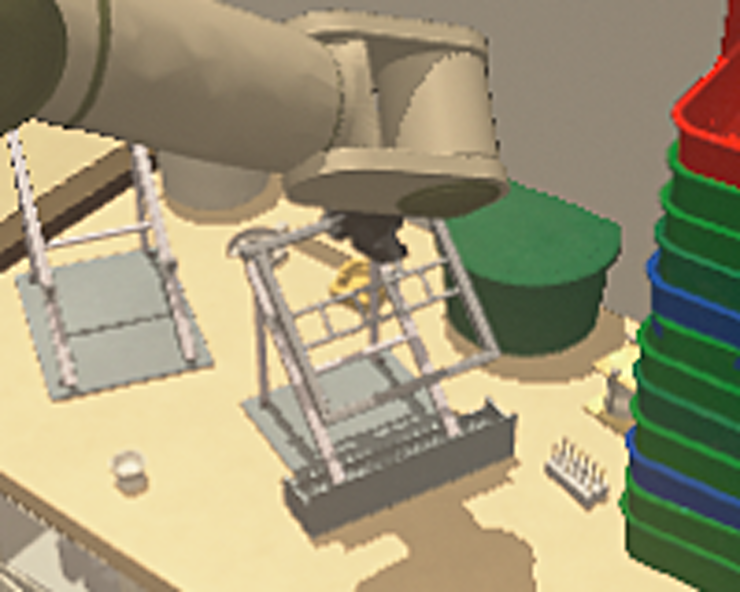

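```bash

python3 -m creep '[{"grip":0,"linear":[-0.7,-3.3,6],"rot":[0,0,0.003]},{"grip":0,"linear":[0,0,12],"rot":[0,0,0]},{"grip":0,"linear":[0,0,14],"rot":[0,0,0]},{"grip":0,"linear":[0,0,12],"rot":[0,0,0]},{"grip":0,"linear":[0,0,10],"rot":[0,0,0]},{"grip":0,"linear":[0,0,8],"rot":[0,0,0]},{"grip":0,"linear":[0,0,6],"rot":[0,0,0]},{"grip":0,"linear":[0,0,4],"rot":[0,0,0]},{"grip":0,"linear":[0,0,0],"rot":[0,0,0]},{"grip":0,"linear":[0,0,0],"rot":[0,0,0]}]'
python3 chk.py h 38 0 -10
python3 gp.py 8 10 39
```

```text
time_s: 19.3
eef_pos: [607.9, 78.3, 163.4]
ee_rot: [0.067, 0.184, 0.921, 0.336]
force: [0.3, 0.2, -3.0]
grip_width: 0.102
t 19.30 pos [607.9  78.3 163.4] J [-0.35  0.5   1.58  0.78  1.16 -1.88] F [ 0.3  0.2 -3. ] T [-0.3  0.2  0. ] g 0.102
rot(tool) [ 0.0004 -0.0011  0.0003] |deg| 0.07
lin(tool now) [ 0.1 -0.8  8. ]  lin(tool at target) [ 0.1 -0.8  8. ]
TCP in face [38.8 -0.1 -2. ] F face [-1.7 -0.2 -2.5] T face [0.04 0.37 0.  ]
top 408 slopes deg [ 1.32 -0.03] z(rail top) 17.7 x [-60.1  47. ] y [-97.9  96.7]
  top rail yaw 0.13 xmid 40.8 85 44
scene 476 slopes deg [0.35 0.53] z(rail top) 15.7 x [-124.2   44.5] y [-90.6  93.8]
  top rail yaw -4.42 xmid 44.4 22 22
```

```bash

python3 -m creep '[{"grip":0,"linear":[0,0,4],"rot":[0,0,0]},{"grip":0,"linear":[0,0,3],"rot":[0,0,0]},{"grip":0,"linear":[0,0,1],"rot":[0,0,0]},{"grip":0,"linear":[0,0,0],"rot":[0,0,0]},{"grip":0,"linear":[0,0,0],"rot":[0,0,0]}]'
python3 chk.py h 38 0 -10
```

```text
time_s: 19.82
eef_pos: [609.7, 83.1, 157.1]
ee_rot: [0.067, 0.184, 0.921, 0.336]
force: [0.4, 0.4, -2.8]
grip_width: 0.094
t 19.82 pos [609.7  83.1 157.1] J [-0.34  0.51  1.58  0.78  1.15 -1.89] F [ 0.4  0.4 -2.8] T [-0.4  0.1 -0. ] g 0.094
rot(tool) [ 0.0004 -0.0014  0.0001] |deg| 0.09
lin(tool now) [-0.1 -0.8 -0.2]  lin(tool at target) [-0.1 -0.8 -0.2]
TCP in face [ 38.8   0.1 -10.2] F face [-1.5 -0.2 -2.5] T face [-0.04  0.44  0.01]
```

No contact yet. Slide down the slope.

```bash

python3 -m creep '[{"grip":0,"linear":[0,-3,0],"rot":[0,0,0]},{"grip":0,"linear":[0,-5,0],"rot":[0,0,0]},{"grip":0,"linear":[0,-5,0],"rot":[0,0,0]},{"grip":0,"linear":[0,-3,0],"rot":[0,0,0]},{"grip":0,"linear":[0,-2,0],"rot":[0,0,0]},{"grip":0,"linear":[0,0,0],"rot":[0,0,0]}]'
python3 chk.py h 20 0 -10
```

```text
time_s: 20.32
eef_pos: [604.3, 69.9, 145.2]
ee_rot: [0.066, 0.185, 0.921, 0.336]
force: [-0.3, 0.0, -2.4]
grip_width: 0.095
t 20.32 pos [604.3  69.9 145.2] J [-0.36  0.52  1.61  0.79  1.14 -1.93] F [-0.3  0.  -2.4] T [-0.4  0.2 -0.1] g 0.095
rot(tool) [ 0.0003 -0.0014 -0.0008] |deg| 0.09
lin(tool now) [-0.  -0.2 -0.2]  lin(tool at target) [-0.  -0.2 -0.2]
TCP in face [ 20.2   0.  -10.2] F face [-1.6  0.3 -1.7] T face [-0.04  0.46 -0.04]
```

```bash

python3 -m creep '[{"grip":0,"linear":[0,-3,0],"rot":[0,0,0]},{"grip":0,"linear":[0,-4,0],"rot":[0,0,0]},{"grip":0,"linear":[0,-4,0],"rot":[0,0,0]},{"grip":0,"linear":[0,-3,0],"rot":[0,0,0]},{"grip":0,"linear":[0,-2,0],"rot":[0,0,0]},{"grip":0,"linear":[0,0,0],"rot":[0,0,0]}]'
python3 chk.py h 0 0 -10; python3 gp.py 9 2 5
python3 -c "
import cv2
p=cv2.imread('pics/top9.png'); cv2.imwrite('pics/z10.png',cv2.resize(p[120:260,190:350],None,fx=4.2,fy=4.2,interpolation=cv2.INTER_CUBIC))
p=cv2.imread('pics/scene9.png'); cv2.imwrite('pics/z11.png',cv2.resize(p[100:250,200:350],None,fx=4,fy=4,interpolation=cv2.INTER_CUBIC))"
```

```text
time_s: 20.82
eef_pos: [599.5, 58.7, 134.9]
ee_rot: [0.066, 0.184, 0.921, 0.336]
force: [-0.1, 0.0, -2.3]
grip_width: 0.096
t 20.82 pos [599.5  58.7 134.9] J [-0.39  0.53  1.62  0.79  1.13 -1.96] F [-0.1  0.  -2.3] T [-0.4  0.2  0. ] g 0.096
rot(tool) [ 0.0003 -0.0015 -0.0006] |deg| 0.09
lin(tool now) [-0.1 -4.3 -0.2]  lin(tool at target) [-0.1 -4.3 -0.2]
TCP in face [  4.3   0.1 -10.2] F face [-1.5  0.1 -1.8] T face [0.03 0.44 0.01]
top 383 slopes deg [ 2.39 -0.11] z(rail top) 9.4 x [-93.6  12.6] y [-97.6  97.7]
  top rail yaw 1.26 xmid 5.2 62 34
scene 445 slopes deg [0.18 0.2 ] z(rail top) 6.7 x [-160.7    9.7] y [-90.3  98.5]
```

View pics/z10.png

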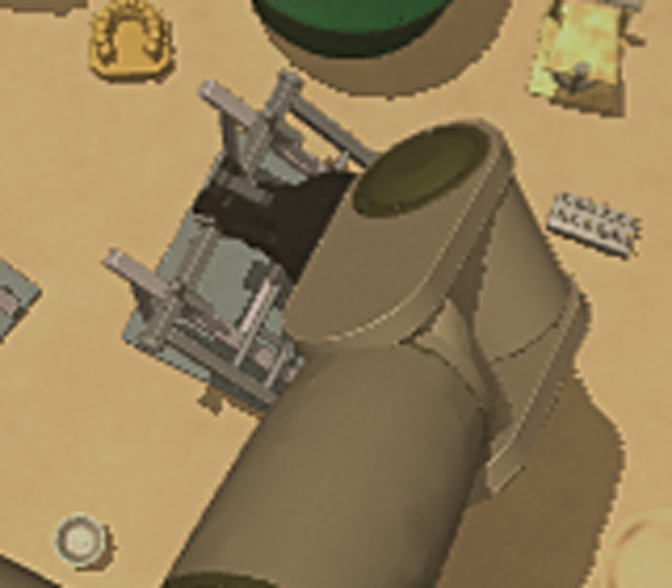

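View pics/z11.png

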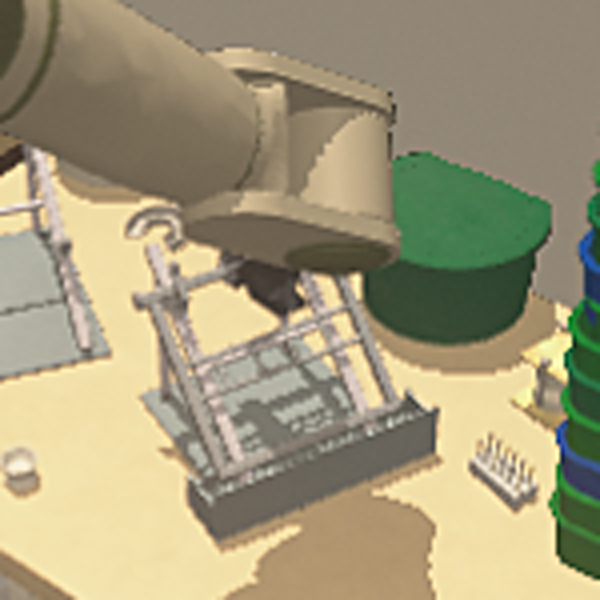

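```bash

python3 -m creep '[{"grip":0,"linear":[0,-1.5,0],"rot":[0,0,0]},{"grip":0,"linear":[0,-1.5,0.5],"rot":[0,0,0]},{"grip":0,"linear":[0,-1.5,0],"rot":[0,0,0]},{"grip":0,"linear":[0,0,0],"rot":[0,0,0]}]'
python3 chk.py h 0 0 -10
```

```text
time_s: 21.25
eef_pos: [598.4, 56.0, 131.7]
ee_rot: [0.066, 0.184, 0.921, 0.336]
force: [-0.9, -0.4, -3.0]
grip_width: 0.098
t 21.25 pos [598.4  56.  131.7] J [-0.39  0.53  1.63  0.79  1.13 -1.97] F [-0.9 -0.4 -3. ] T [-0.3  0.2 -0. ] g 0.098
rot(tool) [ 0.0003 -0.0016 -0.0002] |deg| 0.09
lin(tool now) [-0.2  0.  -0.8]  lin(tool at target) [-0.2  0.  -0.8]
TCP in face [ -0.    0.2 -10.8] F face [-2.4  0.7 -1.8] T face [ 0.03  0.4  -0.09]
```

```bash

python3 -m creep '[{"grip":0,"linear":[0,-1,0],"rot":[0,0,0]},{"grip":0,"linear":[0,-1,0],"rot":[0,0,0]},{"grip":0,"linear":[0,0,0],"rot":[0,0,0]},{"grip":0,"linear":[0,0,0],"rot":[0,0,0]}]'
python3 chk.py h 0 0 -10
```

```text
time_s: 21.58
eef_pos: [598.2, 55.5, 131.5]
ee_rot: [0.067, 0.184, 0.921, 0.337]
force: [1.8, 5.3, 0.9]
grip_width: 0.096
t 21.58 pos [598.2  55.5 131.5] J [-0.39  0.53  1.63  0.79  1.13 -1.98] F [1.8 5.3 0.9] T [ 0.5 -0.1 -0.1] g 0.096
rot(tool) [ 0.0024 -0.0012  0.0004] |deg| 0.15
lin(tool now) [-0.1  0.7 -0.6]  lin(tool at target) [-0.1  0.7 -0.6]
TCP in face [ -0.7   0.1 -10.6] F face [ 4.9  0.4 -2.9] T face [ 0.   -0.54 -0.17]
```

```bash

python3 -m creep '[{"grip":0,"linear":[0,-1,0.5],"rot":[0,0,0]},{"grip":0,"linear":[0,0,0.5],"rot":[0,0,0]},{"grip":0,"linear":[0,0,0],"rot":[0,0,0]},{"grip":0,"linear":[0,0,0],"rot":[0,0,0]},{"grip":0,"linear":[0,0,0],"rot":[0,0,0]},{"grip":0,"linear":[0,0,0],"rot":[0,0,0]}]'
python3 chk.py h 0 0 -10; python3 gp.py 10 0 0
python3 -c "
import cv2
p=cv2.imread('pics/scene10.png'); cv2.imwrite('pics/z12.png',cv2.resize(p[100:250,200:350],None,fx=4,fy=4,interpolation=cv2.INTER_CUBIC))
p=cv2.imread('pics/top10.png'); cv2.imwrite('pics/z12t.png',cv2.resize(p[130:220,200:300],None,fx=6,fy=6,interpolation=cv2.INTER_CUBIC))"
```

```text
time_s: 22.08
eef_pos: [598.4, 55.7, 131.0]
ee_rot: [0.067, 0.184, 0.921, 0.337]
force: [1.3, 5.2, 6.5]
grip_width: 0.096
t 22.08 pos [598.4  55.7 131. ] J [-0.39  0.53  1.63  0.79  1.13 -1.98] F [1.3 5.2 6.5] T [ 1.2 -0.2  0.1] g 0.096
rot(tool) [ 0.0038 -0.0009  0.0011] |deg| 0.23
lin(tool now) [ 0.   0.7 -1.1]  lin(tool at target) [ 0.   0.7 -1.1]
TCP in face [ -0.7  -0.  -11.1] F face [8.3 0.8 1.6] T face [ 0.31 -1.18 -0.12]
top 300 slopes deg [2.54 0.34] z(rail top) 7.7 x [-95.3   6.7] y [-95.3  97.2]
  top rail yaw 0.15 xmid 1.7 52 28
scene 413 slopes deg [0.   0.51] z(rail top) 4.9 x [-164.    5.] y [-91.8  99.9]
```

View pics/z12.png

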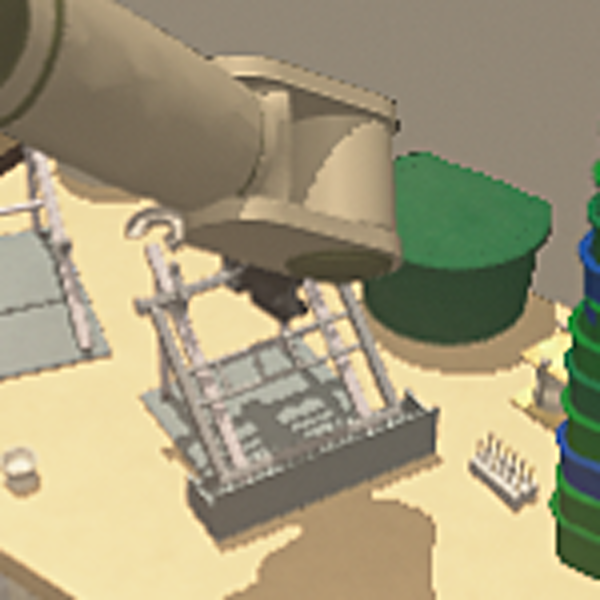

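View pics/z12t.png

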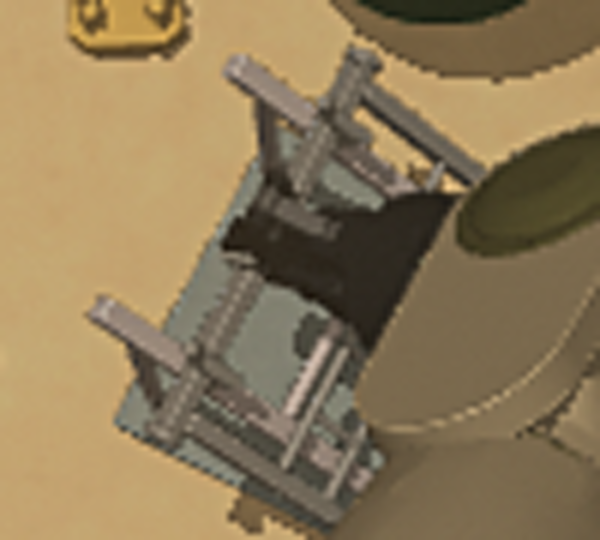

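```bash

python3 -m creep '[{"grip":0,"linear":[0,1,-0.5],"rot":[0,0,0]},{"grip":0,"linear":[0,0,0],"rot":[0,0,0]},{"grip":0,"linear":[0,0,0],"rot":[0,0,0]},{"grip":44,"linear":[0,0,0],"rot":[0,0,0]},{"grip":44,"linear":[0,0,0],"rot":[0,0,0]},{"grip":44,"linear":[0,0,0],"rot":[0,0,0]},{"grip":44,"linear":[0,0,0],"rot":[0,0,0]},{"grip":44,"linear":[0,0,0],"rot":[0,0,0]}]'
python3 chk.py h 0 0 -10
```

```text
time_s: 22.85
eef_pos: [598.0, 54.8, 130.2]
ee_rot: [0.067, 0.184, 0.921, 0.336]
force: [0.7, 0.1, 0.5]
grip_width: 0.516
t 22.85 pos [598.   54.8 130.2] J [-0.39  0.53  1.63  0.79  1.13 -1.98] F [0.7 0.1 0.5] T [-0.3  0.2  0. ] g 0.516
rot(tool) [ 0.0001 -0.0012 -0.0001] |deg| 0.07
lin(tool now) [-0.   2.  -1.1]  lin(tool at target) [-0.   2.  -1.1]
TCP in face [ -2.    0.  -11.1] F face [ 0.6 -0.6  0.2] T face [ 0.05  0.35 -0.03]
```

```bash

python3 -m creep '[{"grip":44,"linear":[0,2,-3],"rot":[0,0,0]},{"grip":44,"linear":[0,0,-8],"rot":[0,0,0]},{"grip":44,"linear":[0,0,-15],"rot":[0,0,0]},{"grip":44,"linear":[0,0,-20],"rot":[0,0,0]},{"grip":44,"linear":[0,0,-25],"rot":[0,0,0]},{"grip":44,"linear":[0,0,-25],"rot":[0,0,0]},{"grip":44,"linear":[0,0,-25],"rot":[0,0,0]},{"grip":44,"linear":[0,0,-25],"rot":[0,0,0]},{"grip":44,"linear":[0,0,-25],"rot":[0,0,0]},{"grip":44,"linear":[0,0,-15],"rot":[0,0,0]},{"grip":44,"linear":[0,0,-5],"rot":[0,0,0]},{"grip":44,"linear":[0,0,0],"rot":[0,0,0]}]'
python3 chk.py h 0 0 -10; python3 gp.py 11 0 0
python3 -c "
import cv2
p=cv2.imread('pics/scene11.png'); cv2.imwrite('pics/z13.png',cv2.resize(p[100:250,200:350],None,fx=4,fy=4,interpolation=cv2.INTER_CUBIC))
p=cv2.imread('pics/top11.png'); cv2.imwrite('pics/z13t.png',cv2.resize(p[90:250,90:350],None,fx=3,fy=3,interpolation=cv2.INTER_CUBIC))"
```

```text
time_s: 23.85
eef_pos: [551.5, -57.8, 278.8]
ee_rot: [0.068, 0.185, 0.921, 0.335]
force: [-0.1, 0.4, -1.1]
grip_width: 0.515
t 23.85 pos [551.5 -57.8 278.8] J [-0.63  0.34  1.5   0.68  1.51 -1.91] F [-0.1  0.4 -1.1] T [-0.3  0.1 -0. ] g 0.515
rot(tool) [-0.0002  0.0009  0.0003] |deg| 0.06
lin(tool now) [  0.7  -0.2 191.1]  lin(tool at target) [  0.5  -0.2 191.1]
TCP in face [  0.2  -0.5 181.1] F face [-0.4  0.2 -1.1] T face [-0.02  0.27 -0.01]
top 662 slopes deg [ 0.34 -0.03] z(rail top) 4.5 x [-165.5    7.2] y [-104.    97.9]
  top rail yaw 0.11 xmid 1.8 52 30
scene 480 slopes deg [-0.13 -0.11] z(rail top) 3.9 x [-163.6    5.1] y [-94.3  98.1]
  top rail yaw 0.86 xmid -0.7 28 16
```

View pics/z13.png

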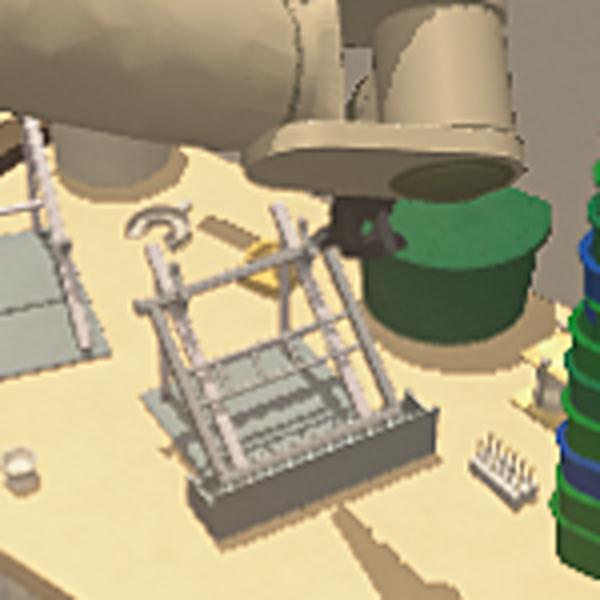

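View pics/z13t.png

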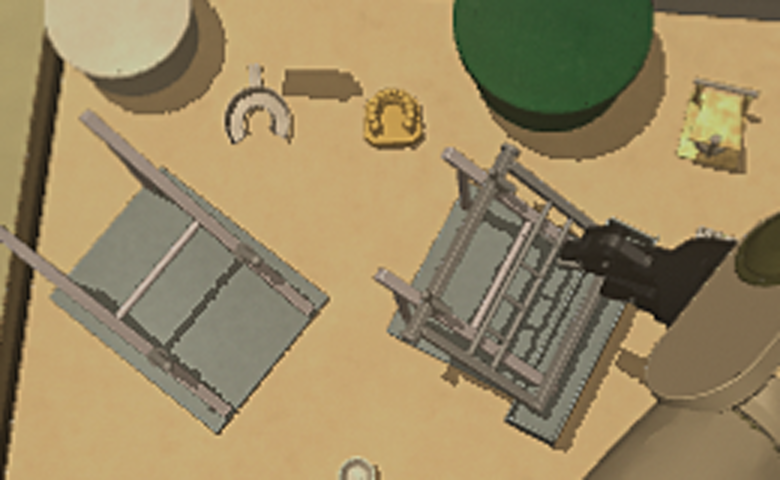

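The z13 and z13t pictures show the grid hanging behind both hook tips, near (170,285) and (300,245) in z13. It lies flat on the posts, the gripper is clear of it, and the dish, burs, cast and tray are where they were. I'm handing it in.

```bash
python3 -m creep '[{"grip":44,"linear":[0,0,0],"rot":[0,0,0]},{"grip":44,"linear":[0,0,0],"rot":[0,0,0]},{"grip":44,"linear":[0,0,0],"rot":[0,0,0]}]'; python3 -c "
from rig import ctrl
print(ctrl.finish_job())"
```

```text
time_s: 24.2
eef_pos: [551.5, -56.5, 277.4]
ee_rot: [0.066, 0.184, 0.921, 0.336]
force: [-0.4, 0.6, -0.2]
grip_width: 0.516
the job is handed in; nothing more can be done
None
```

The grid is hanging on the drip stand, let go and against the posts, and I handed the job in at about 24 s. `finish_job` reports no verdict.

- **Lean on the rest:** I picked the grid up by its bottom rail and lowered it until the force showed contact with the toe pegs, then let go. The depth check put the bottom rail within about 1 mm of the seats along the slope, with the grid aligned to the face within about 1°.
- **Hang on the hooks:** I took the grid again by its top rail, brought it in square to the face and slid it down until it stopped. It stopped 0.7 mm past the computed seat and went no further when I pushed harder (about 8 N up the slope). The twisting moment was small, which fits contact on both hooks, so I opened the gripper and backed off 190 mm.
- **Final check:** The top camera put the rail at +1.8 mm along the slope and the scene camera at -0.7 mm, both inside 6 mm. The grid's slope was within 0.4° of the posts. The rail's angle in the face came out as 0.1° from the top camera and 0.9° from the scene camera, which had few points to fit. From both views the rail's centre came out about 2 to 3 mm below the seat square to the face, inside the 6 mm allowed but consistent with the cameras' calibration error.
- **Bystanders:** The dish, burs, cast, joint model and tray look unmoved in the last pictures, and the arm touched none of them. I judged this by eye rather than measuring it.

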